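# Clear the litter-sorting board with the scraper from the carton

### The arm

A 7-joint arm with a two-finger parallel gripper is mounted at the origin on the work surface. World frame = base frame: x ahead of the robot, y to its left, z up, the work surface at z = 0. Lengths are in mm, angles in rad, forces in N, time in s.
With the tool pointing down it reaches from about 400 to 875 mm from the base axis. Payload 4.4 kg.
Tool frame: the origin (TCP) lies between the finger pads; the fingertips stand 17 mm ahead of it and the grasp point (between the pads) lies 2 mm behind it; z points along the fingers, y is the line along which they close (so a half turn about z gives the same grasp; the last joint's range is limited). The gripper opens to 85 mm and grips with 20 to 120 N. Pads are 22 mm wide; open, the fingers measure 114 mm over their backs; the gripper's body (76 mm by 85 mm) begins 54 mm behind the grasp point. The pads swing forward as they close: fully open they stand 13 mm farther back than shut.
Start: joints at [1.112, 0.628, 0.038, 1.517, -0.027, 0.996, -0.02], TCP at [248.832, -600.5, 248.313] pointing down, gripper open.
Joint ranges: [-3.06, 3.06], [-0.37, 2.12], [-1.25, 1.32], [0.18, 2.47], [-1.1, 4.24], [0.23, 1.98], [-2.94, 2.94]. Speed limits (rad/s): [2.57, 2.57, 3.14, 3.14, 3.14, 3.14, 3.14].

### API

Orientations are given as [roll, pitch, yaw] about the fixed x, y, z axes, in that order (R = Rz(yaw) Ry(pitch) Rx(roll)).
In Python, from cell import sensors, get_image, ctrl gives the robot as it stands.
- The arm moves only by the tool send_rows, never from a script. Its argument "series" is a list of rows, each a list of 3 entries, a list of its own where there are three numbers: the finger opening in mm, from 0 to 85.4, then the shift along the world's x, y, z in units of 60 mm (1.0 is 60 mm), then the turn, a rotation vector about the world's x, y, z in units of 5 degrees (1.0 is 5 degrees). A call has 1 to 8 rows; each row shifts and turns the commanded pose from where the row before left it; what a row does not reach is not made up. A row lasts 1/8 s, in which the tool goes at most 62.5 mm and 10.7 degrees, less where a joint would pass 70% of its speed; a pose out of reach is approached as far as the arm can. A call is refused whole if a number of a shift passes 1 or a number of a turn 1, either way. A call with a gripper value outside its range is refused whole. The fingers move at their own pace and stop on an object; the grip force is fixed at half the most. Time passes only in rows, so rows that do not move let the fingers close. It gives the time, the measured TCP pose, the force, the opening and the grip force at its end, in the units of the state.
- sensors.read_state(): the state, without advancing time (a new reading comes with each control period).
- get_image(name): name is "scene" or "top"; returns a dict with "img" (384x512x3 uint8, red, green, blue), "depth" (384x512 float32, mm along the optical axis (not along the pixel's ray), 0 where there is no reading), "vfov" (degrees; the focal length in pixels is half the picture's height over the tangent of half this angle, whatever the lens; pixels are square), "cx", "cy" (the principal point, pixels), "world_to_cam" (4x4, takes a point from world to camera coordinates). Camera axes: x right, y down, z forward; pixel columns grow to the right and rows downward; lengths in mm; the calibration is good to about 2 mm. A picture is of the moment at which its call begins.
- ctrl.finish_job(): hands the job in; it is judged then, once.
The state is a dict: "clock": time; "qpos": joint angles; "qd": joint speeds; "tau": joint torques, N m; "eef_pos": TCP position; "tool_rot": TCP orientation; "force": force on the tool from outside, world axes, zero at the start; "torque": the same for the moment, N m; "width": finger opening in mm; "gripper_force": force on a finger pad.
Only numpy, scipy, OpenCV 4.12 (cv2) and the standard library are available. Lean on these libraries where they do the work, as an engineer would, in place of code of your own. Each camera call takes 0.05 s, during which the arm holds its last target. There are 200 camera calls.

### The job

Open both flaps of the carton until they are folded back well past upright, take the scraper block out, and use it to wipe every litter piece off the sorting board into the catch pan; never touch the pieces with the gripper itself. Then stand the scraper back on its foot inside the carton and fold both flaps fully shut. Leave the other things on the bench as they are.

Things in the scene. Friction and masses are not known exactly. Their poses are not given: they have to be found in the camera images.
- carton: Heavy fixed cardboard carton, open inside 200 mm (its x) by 190 mm (its y), walls 4 mm thick and 85 mm high, floor 4 mm thick. Origin: centre of its underside; z up. Its top is closed by two flaps, hinged on its +y rim (left flap) and its -y rim (right flap), that meet in the middle.
- flap_left (a joint): Angle (rad) of the left flap, hinged along the carton's x on its +y rim: 0 closed flat, 1.57 standing upright, 2.1 (stop) folded back outward to +y. The flap is 93 mm from hinge to free edge, 204 mm wide, 4 mm thick; it is stiff (about 0.8 N at the tab moves it) and stays where it is left.
- flap_right (a joint): Angle (rad) of the right flap, hinged along the carton's x on its -y rim; like the left flap, mirrored (opens outward to -y).
- hinge_left (a point): Point on the left flap's hinge line: carton frame (0, 95, 85) mm; axes as the carton's.
- hinge_right (a point): Point on the right flap's hinge line: carton frame (0, -95, 85) mm; axes as the carton's.
- tab_left (a point): Grip point on the left flap's white pull tab: 34 mm wide along the hinge, 8 thick, rising 36 from the flap's top. Closed: carton frame (45, 15, 111) mm, i.e. 80 mm from the hinge along the flap, 26 off it; 14 mm below the tab's end. Gripped across the 34 mm (closing along the hinge) it pivots between the fingers, so the gripper may stay vertical. Axes turn with the flap.
- tab_right (a point): Grip point on the right flap's white pull tab, the same, mirrored: closed, carton frame (-45, -15, 111) mm.
- scraper: Scraper block, 0.25 kg: black rubber foot 32 mm (its x) by 140 mm (its y) by 24 mm high, and on it a centred orange grip block 24 mm (x) by 62 mm (y) that reaches up to 66 mm. Origin: centre of the underside, z up. It starts standing on the carton floor, its long side roughly along the carton's y.
- station: Fixed white sorting stand with a dark board on top and a grey catch pan in front. Origin: centre of the stand's underside; z up. The board surface is 60 mm high, x from -140 to +128 mm, y from -133 to +133 mm, with rails 15 mm high and 12 mm wide on the +x, +y and -y sides; the -x edge is open and drops straight into the catch pan.
- edge (a point): Middle of the open edge of the board, station frame (-140, 0, 60) mm.
- pan (a point): Centre of the catch pan's inner floor, station frame (-205, 0, 5) mm. Inside the pan is x -140 to -265, y -140 to +140 mm; walls 45 mm high.
- cap_blue: Loose litter piece on the board (may be absent): blue round cap, 62 mm across, 14 high, about 30 g. Origin: centre of the underside.
- cap_white: Loose litter piece on the board (may be absent): white round cap, 56 mm across, 16 high, about 30 g. Origin: centre of the underside.
- can_red: Loose litter piece on the board (may be absent): red flattened can, 64 x 42 x 16 mm, about 30 g. Origin: centre of the underside.
- shard_green: Loose litter piece on the board (may be absent): green plastic shard, 62 x 38 x 12 mm, about 30 g. Origin: centre of the underside.
- float_orange: Loose litter piece on the board (may be absent): orange float with a white band, 60 x 40 x 18 mm, about 30 g. Origin: centre of the underside.
- tag_yellow: Loose litter piece on the board (may be absent): yellow plastic tag, 64 x 44 x 12 mm, about 30 g. Origin: centre of the underside.
- sieve: Bystander, leave alone: brass sieve, a round pan 100 mm wide, 45 high. Origin: centre of the underside.
- wash_bottle: Bystander, leave alone: clear wash bottle with red cap, 60 mm wide, 150 high. Origin: centre of the underside.
- sample_jar: Bystander, leave alone: amber sample jar, 54 mm wide, 70 high, between the carton and the sorting stand. Origin: centre of the underside.
- notebook: Bystander, leave alone: blue notebook lying flat, 150 x 110 x 14 mm. Origin: centre of the underside.
- brush: Bystander, leave alone: hand brush lying flat. Origin: a point on its underside.
- soap_block: Bystander, leave alone: white paper packet, 60 x 90 x 30 mm. Origin: centre of the underside.
Things that resemble listed ones, but are neither listed nor needed, are in the scene too. Of the things like the cap_white, leave any that is black; of the rest the larger one is meant.

How it is judged:
By the outcome, as a careful person would: the job done as asked, in the order asked, and still so for the second after the job is handed in, with the robot touching nothing.
Of cap_blue, cap_white, can_red, shard_green, float_orange, tag_yellow only 3 to 6 are there at a start; the rules pass over those that are not, and their reading is None.
At some moment in a run one of cap_blue, cap_white, can_red, shard_green, float_orange, tag_yellow, scraper may be knocked a few centimetres aside while the robot is not near it.
Once in a run the grip may slacken for a moment while it holds something.
It also fails if it takes over 210 s, if anything falls off the work surface, if the arm or the gripper's body presses on something with over 40 N, if the wrist force passes 120 N, or if a joint passes its speed limit or range.

## Working session

There is one attempt and no reset: what is moved stays moved. The work goes in short steps, Python scripts to look and compute and a tool call to move; the robot and the scene stay as the last step left them, time stands still between calls to the robot, and variables do not carry over. Pictures are saved under pics/ and viewed, at most 14 in all, crops included, and the job is handed in when it is done.

Besides the shell and the picture viewer there is one more tool, called after ">>>" as a command line: name --argument value ..., lists and objects as JSON in quotes. send_rows: Moves the arm, as the interface text tells. Its arguments: {"type":"object","properties":{"series":{"type":"array"}},"required":["series"]}

```bash
ls; mkdir -p pics; cat > h.py <<'E'
import numpy as np, cv2
from cell import sensors, get_image, ctrl
def grab(n):
    d=get_image(n); return d
def pts(d):
    h,w=d['depth'].shape; f=h/2/np.tan(np.radians(d['vfov'])/2)
    v,u=np.mgrid[:h,:w]; z=d['depth']
    c=np.stack([(u-d['cx'])/f*z,(v-d['cy'])/f*z,z,np.ones_like(z)],-1)
    return (c@np.linalg.inv(d['world_to_cam']).T)[...,:3]
def save(d,name,crop=None,s=1.5):
    im=d['img'][...,::-1]
    if crop: x0,y0,x1,y1=crop; im=im[y0:y1,x0:x1]
    cv2.imwrite('pics/'+name,cv2.resize(im,None,fx=s,fy=s,interpolation=cv2.INTER_CUBIC))
E
python3 - <<'E'
from h import *
print(sensors.read_state())
for n in('scene','top'):
    d=grab(n); save(d,n+'0.png'); print(n,d['vfov'],d['cx'],d['cy'],np.round(d['world_to_cam'],3).tolist())
    np.savez('/tmp/'+n+'.npz',**d)
E
```

```text
pics
{'clock': 0.0, 'qpos': array([ 1.11219495,  0.62934511,  0.03848545,  1.51837048, -0.02695714,
        0.99627299, -0.01997607]), 'qd': array([ 0.00091698, -0.00094921, -0.00144725, -0.00019096, -0.0001618 ,
       -0.00130528, -0.00153729]), 'tau': array([ 2.40361638e-03, -5.63408947e+01,  1.22671712e+00, -1.93441826e+01,
        1.08230207e-02,  1.04831380e-02,  1.08049582e-05]), 'eef_pos': array([ 248.57469359, -599.95864947,  247.38972558]), 'tool_rot': array([-3.13971729e+00,  8.60891390e-05,  3.92813471e-01]), 'force': array([ 1.60974849,  0.12472816, -0.1841727 ]), 'torque': array([ 0.01031377, -0.01890336,  0.04090366]), 'gripper_force': 0.0, 'width': 85.2165444400276}
scene 57.75654627016909 261.55010607818076 190.92672725728704 [[0.441, 0.897, 0.015, -251.01], [0.493, -0.228, -0.84, -187.957], [-0.75, 0.378, -0.543, 1591.432], [0.0, 0.0, 0.0, 1.0]]
top 53.51237551856426 251.9205525761348 190.48408863643158 [[0.02, -1.0, 0.001, 3.133], [-0.987, -0.02, -0.157, 555.046], [0.157, 0.003, -0.988, 1246.815], [0.0, 0.0, 0.0, 1.0]]
```

View pics/scene0.png

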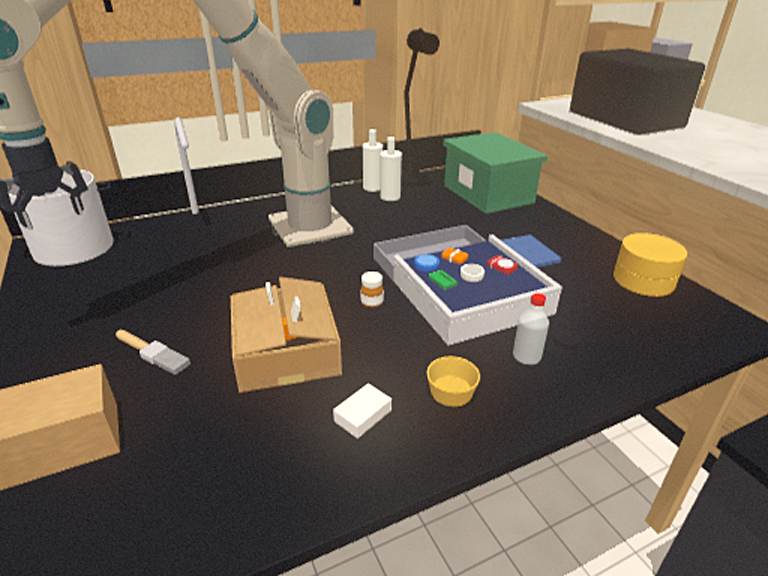

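View pics/top0.png

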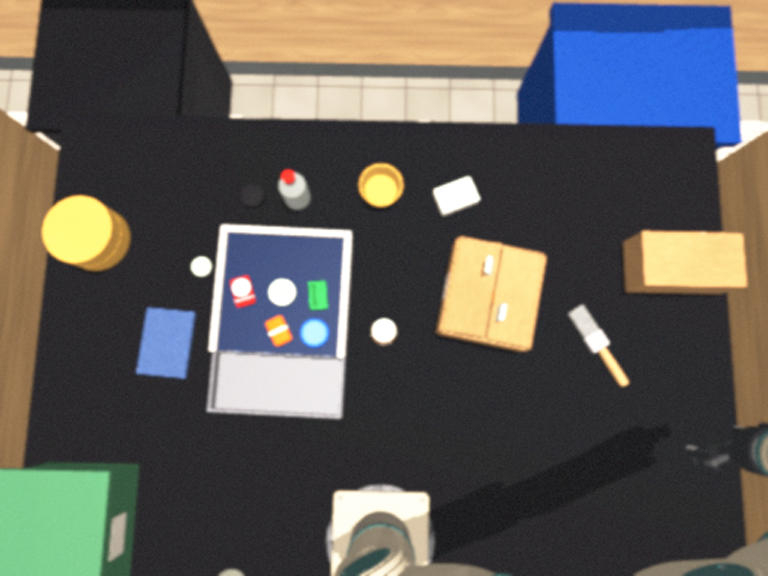

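Top view (enlarged 1.5×): carton at (493,293), board at (285,290), pan at (280,383). Litter on the board is blue (314,332), orange float (278,330), white cap (282,291), green (318,294) and red can (242,290). The round white things are at (282,291) on the board, (200,266) on the bench and a spot on the red can (242,288), with a black one at (252,196). The board one looks largest, and I'll measure and confirm that in a crop.

```bash
python3 - <<'E'
from h import *
d=dict(np.load('/tmp/top.npz')); P=pts(d); im=d['img']
hsv=cv2.cvtColor(im,cv2.COLOR_RGB2HSV).astype(int)
H,S,V=hsv[...,0],hsv[...,1],hsv[...,2]
def comp(m,name,zr,box,mina=15):
    m=m&(P[...,2]>zr[0])&(P[...,2]<zr[1])
    b=np.zeros_like(m); x0,y0,x1,y1=[int(t/1.5) for t in box]; b[y0:y1,x0:x1]=1; m=m&b
    n,l,st,c=cv2.connectedComponentsWithStats(m.astype(np.uint8))
    for i in range(1,n):
        if st[i,4]<mina: continue
        q=P[l==i]; r=cv2.minAreaRect(q[:,:2].astype(np.float32))
        print(name,'px',c[i].round(),'n',st[i,4],'rect',np.round(r[0]),np.round(r[1]),round(r[2],1),'z',np.round(np.percentile(q[:,2],[5,50,95])))
B=(205,215,360,360)
comp((H>95)&(H<115)&(S>120)&(V>150),'blue',(0,200),B)
comp((H>50)&(H<75)&(S>120),'green',(0,200),B)
comp(((H<6)|(H>172))&(S>120),'red',(0,200),B)
comp((H>7)&(H<20)&(S>150),'orange',(0,200),B)
comp((S<60)&(V>150),'white',(0,300),B,30)
comp((S<60)&(V>150),'whiteout',(-5,300),(185,250,212,285))
comp((S<60)&(V>130),'jar',(-5,300),(365,310,405,350))
comp((S<60)&(V>120),'tabs',(0,300),(430,230,550,360),8)
comp((S>60)&(H>8)&(H<25),'carton',(60,300),(430,230,555,360),100)
# stand outlines
comp((S<70)&(V>100)&(P[...,2]>60),'stand',(60,90),(200,215,360,420),50)
comp((S<70)&(V>60),'pan',(-5,30),(200,215,360,420),50)
for u,v in[(460,270),(480,270),(520,260),(520,320),(495,330),(300,345),(285,245),(280,390)]:
    u,v=int(u/1.5),int(v/1.5); print((u,v),np.round(P[v,u]))
save(d,'crop_top.png',(125,130,380,290),3.1)
d2=dict(np.load('/tmp/scene.npz')); save(d2,'crop_scene.png',(140,150,400,280),3)
E
```

```text
blue px [209. 221.] n 183 rect [446. 152.] [70. 70.] 1.1 z [59. 66. 78.]
green px [211. 197.] n 219 rect [529. 148.] [65. 37.] 2.9 z [65. 73. 78.]
red px [163. 202.] n 44 rect [507. 305.] [ 9. 41.] 18.2 z [67. 76. 79.]
orange px [182. 214.] n 29 rect [466. 239.] [18. 38.] 23.6 z [73. 77. 82.]
orange px [188. 226.] n 34 rect [431. 221.] [21. 39.] 30.8 z [65. 77. 81.]
white px [186. 193.] n 1920 rect [541. 240.] [318. 320.] 88.4 z [ 3. 70. 80.]
white px [138. 177.] n 50 rect [602. 414.] [44. 16.] 6.5 z [ 1. 10. 18.]
white px [160. 192.] n 147 rect [537. 319.] [50. 44.] 3.1 z [73. 78. 82.]
white px [188. 194.] n 310 rect [536. 229.] [66. 63.] 47.4 z [60. 77. 82.]
white px [185. 220.] n 53 rect [447. 232.] [14. 50.] 21.6 z [61. 79. 83.]
white px [209. 221.] n 113 rect [445. 151.] [36. 36.] 88.1 z [72. 76. 80.]
whiteout px [134. 177.] n 154 rect [600. 432.] [47. 47.] 89.2 z [-1. 13. 18.]
jar px [256. 220.] n 226 rect [458.   0.] [56. 58.] 45.6 z [ 1. 71. 75.]
tabs px [326. 176.] n 63 rect [ 594. -220.] [20. 46.] 77.6 z [111. 142. 152.]
tabs px [334. 208.] n 64 rect [ 494. -252.] [23. 42.]
[... 248 characters left out ...]
[73. 78. 82.]
stand px [187. 194.] n 304 rect [534. 227.] [65. 67.] 0.6 z [61. 77. 82.]
stand px [185. 220.] n 60 rect [450. 233.] [18. 52.] 25.0 z [60. 79. 83.]
stand px [209. 221.] n 136 rect [446. 152.] [40. 40.] 1.0 z [72. 76. 80.]
pan px [212. 206.] n 597 rect [481. 240.] [322. 447.] 88.3 z [-3.  2. 15.]
pan px [141. 207.] n 394 rect [469. 394.] [440.  90.] 11.7 z [-2.  2. 15.]
pan px [184. 255.] n 3161 rect [335. 238.] [280. 126.] 88.3 z [ 2.  7. 12.]
(306, 180) [ 585. -162.   95.]
(320, 180) [ 583. -205.  111.]
(346, 173) [ 612. -294.   91.]
(346, 213) [ 480. -291.   93.]
(330, 220) [ 456. -238.   97.]
(200, 230) [417. 182.  60.]
(190, 163) [642. 225.  61.]
(186, 260) [318. 233.   8.]
```

View pics/crop_top.png

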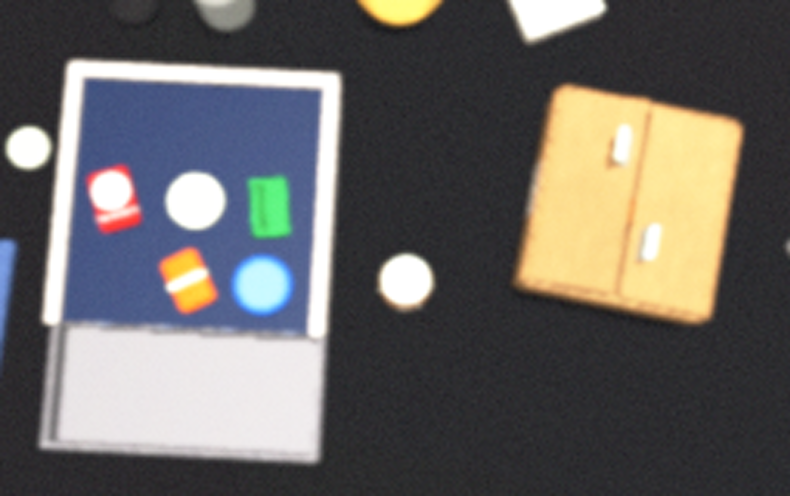

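View pics/crop_scene.png

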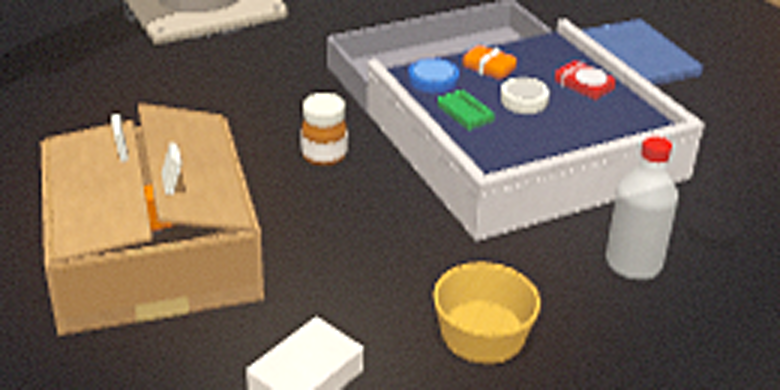

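The crop settles it: the white cap on the board (crop 195,200; about 56 mm) is larger than the bench disc (crop 28,148; about 47 mm), so the board cap is the one meant. The other round thing is black and stays. No yellow tag is there. The carton yaw is about -10°, with its tabs at crop (622,145) for left and (650,243) for right. Next I fit the carton and the flap angles.

```bash
cat > fit.py <<'E'
from h import *
from scipy.optimize import least_squares
def carton_fit(d,verbose=1):
    P=pts(d); hsv=cv2.cvtColor(d['img'],cv2.COLOR_RGB2HSV).astype(int); H,S,V=[hsv[...,i] for i in range(3)]
    m=(S>60)&(H>8)&(H<25)&(P[...,2]>60)&(P[...,2]<300); b=np.zeros_like(m); b[150:240,285:372]=1; m&=b
    m=cv2.morphologyEx(m.astype(np.uint8),cv2.MORPH_OPEN,np.ones((3,3)))>0
    q=P[m]; q=q[q[:,2]>80]
    (x,y),_,_=cv2.minAreaRect(q[:,:2].astype(np.float32))
    def plane_res(p):
        c,s=np.cos(p[2]),np.sin(p[2]); dx=q[:,0]-p[0]; dy=q[:,1]-p[1]
        X=c*dx+s*dy; Y=-s*dx+c*dy; out=[]
        zl=85+4/np.cos(p[3])+(95-Y)*np.tan(p[3]); zr=85+4/np.cos(p[4])+(95+Y)*np.tan(p[4])
        return np.where(Y>0,zl,zr)-q[:,2],X,Y
    def res(p):
        r,X,Y=plane_res(p); r=np.where(abs(Y)>8,r,0)
        lim=[np.percentile(X,1)+101,np.percentile(X,99)-101,np.percentile(Y,1)+97,np.percentile(Y,99)-97]
        return np.r_[np.clip(r,-12,12)/np.sqrt(len(r)),lim]
    s=least_squares(res,[x,y,-0.17,.1,.1],diff_step=1e-3,loss='soft_l1')
    return s.x,s.fun
E
python3 - <<'E'
from fit import *
d=dict(np.load('/tmp/top.npz'))
p,f=carton_fit(d); print(np.round(p,3),np.round(f[-4:],1))
c,s=np.cos(p[2]),np.sin(p[2])
P=pts(d)
for n,(sx) in {'l':1,'r':-1}.items():
    th=p[3] if sx>0 else p[4]
    y=95-(80*np.cos(th)-26*np.sin(th)); z=85+80*np.sin(th)+26*np.cos(th)
    X,Y=45*sx,y*sx
    print(n,'tab grip',np.round([p[0]+c*X-s*Y,p[1]+s*X+c*Y,z]))
# outline corners via rect of mask edges, tab pixel tops
for v in range(164,190,3): print(v,[int(t) for t in P[v,322:332,2]])
d2=dict(np.load('/tmp/scene.npz')); Q=pts(d2); im=d2['img'].astype(int)
R=np.array([[c,s],[-s,c]])
wm=(im.min(-1)>150)&(Q[...,2]>95)&(Q[...,2]<170)&(abs(Q[...,0]-p[0])<110)&(abs(Q[...,1]-p[1])<110)
n,l,st,cc=cv2.connectedComponentsWithStats(wm.astype(np.uint8))
for i in range(1,n):
    if st[i,4]>10:
        q=Q[l==i]; k=np.c_[(q[:,:2]-p[:2])@R.T,q[:,2]]; print(st[i,4],np.round(np.percentile(k,[5,50,95],axis=0)))
E
```

```text
[ 5.39142e+02 -2.34842e+02 -1.51000e-01  3.38000e-01  1.20000e-01] [-5.3  3.2 -0.6  0.8]
l tab grip [ 588. -214.  136.]
r tab grip [ 492. -247.  120.]
164 [108, 110, 107, 109, 110, 116, 114, 113, 120, 112]
167 [108, 110, 111, 109, 115, 116, 112, 119, 114, 121]
170 [106, 106, 113, 114, 113, 114, 113, 116, 118, 119]
173 [111, 117, 145, 152, 145, 143, 114, 117, 118, 119]
176 [112, 112, 149, 148, 151, 130, 115, 116, 118, 121]
179 [111, 152, 151, 146, 139, 121, 118, 121, 116, 5]
182 [112, 116, 132, 140, 134, 120, 116, 114, 118, 3]
185 [111, 114, 112, 115, 117, 120, 116, 120, 1, 96]
188 [112, 111, 116, 114, 120, 118, 115, 4, 5, 98]
45 [[-59. -22.  99.]
 [-30. -18. 127.]
 [-27. -14. 135.]]
80 [[ 34.  15. 115.]
 [ 55.  22. 136.]
 [ 64.  30. 149.]]
```

>>> send_rows --series '[[60, [0.45, 0.54, -0.04], [0, 0, 0.97]], [60, [0.45, 0.54, -0.04], [0, 0, 0.97]], [60, [0.48, 0.54, -0.04], [0, 0, 0.97]], [60, [0.48, 0.54, -0.04], [0, 0, 0.97]], [60, [0.48, 0.54, -0.04], [0, 0, 0.97]], [60, [0.48, 0.54, -0.04], [0, 0, 0.97]], [60, [0.48, 0.54, -0.04], [0, 0, 0.97]], [60, [0.48, 0.54, -0.04], [0, 0, 0.97]]]'

```text
clock: 1.1
eef_pos: [476.2, -340.1, 228.7]
tool_rot: [-3.141, -0.0, 1.073]
force: [-0.0, 0.0, 0.1]
width: 60.0
gripper_force: 0.0
```

>>> send_rows --series '[[60, [0.48, 0.54, -0.04], [0, 0, 0.97]], [60, [0.48, 0.54, -0.04], [0, 0, 0.97]], [60, [0.48, 0.54, -0.04], [0, 0, 0.97]], [60, [0.48, 0.5, -0.04], [0, 0, 0.97]], [60, [0, 0, 0], [0, 0, 0]]]'

```text
clock: 1.72
eef_pos: [593.1, -209.3, 218.8]
tool_rot: [3.141, -0.003, 1.415]
force: [-0.5, -0.7, 0.6]
width: 60.0
gripper_force: 0.0
```

>>> send_rows --series '[[60, [0, 0, -0.25], [0, 0, 0]], [60, [0, 0, -0.25], [0, 0, 0]], [60, [0, 0, -0.2], [0, 0, 0]], [60, [0, 0, -0.1], [0, 0, 0]], [60, [0, 0, 0], [0, 0, 0]]]'

```text
clock: 2.35
eef_pos: [590.5, -214.3, 170.9]
tool_rot: [-3.141, -0.0, 1.408]
force: [-0.2, -0.0, 0.8]
width: 59.7
gripper_force: 0.0
```

```bash
python3 - <<'E'
from h import *
a=grab('scene'); b=grab('top'); s=sensors.read_state(); print(s['eef_pos'],s['tool_rot'],s['force'])
i1=cv2.resize(a['img'][150:280,140:300],None,fx=3.5,fy=3.5,interpolation=2); i2=cv2.resize(b['img'][140:245,280:380],None,fx=3.5,fy=3.5,interpolation=2)
c=np.zeros((max(i1.shape[0],i2.shape[0]),i1.shape[1]+i2.shape[1],3),np.uint8); c[:i1.shape[0],:i1.shape[1]]=i1; c[:i2.shape[0],i1.shape[1]:]=i2
c=cv2.resize(c,(790,int(c.shape[0]*790/c.shape[1])))
cv2.imwrite('pics/tabl.png',c[...,::-1])
E
```

```text
[ 591.12706075 -214.25072002  171.84789021] [3.14080321e+00 2.32345518e-05 1.40836466e+00] [0.38277471 0.17773646 0.62748291]
```

View pics/tabl.png

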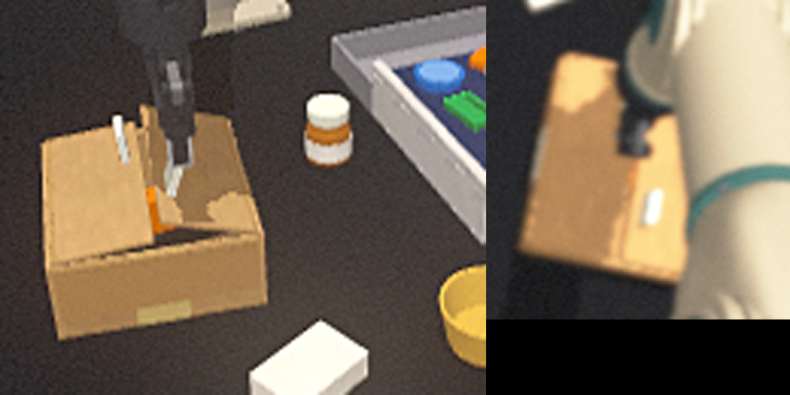

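The near finger is at crop (182,150), just above the tab at (175,180), so they're lined up. I'll lower and grip.

>>> send_rows --series '[[60, [0, 0, -0.26], [0, 0, 0]], [60, [0, 0, -0.26], [0, 0, 0]], [60, [0, 0, 0], [0, 0, 0]], [20, [0, 0, 0], [0, 0, 0]], [20, [0, 0, 0], [0, 0, 0]], [20, [0, 0, 0], [0, 0, 0]], [20, [0, 0, 0], [0, 0, 0]], [20, [0, 0, 0], [0, 0, 0]]]'

```text
clock: 3.45
eef_pos: [589.3, -214.3, 140.3]
tool_rot: [-3.139, 0.0, 1.408]
force: [-6.9, -0.5, 2.7]
width: 32.6
gripper_force: 59.8
```

```bash
cat > arc.py <<'E'
import numpy as np,sys
# arc(side, th0, th1, n, tilt_total_deg): shifts in units with carton yaw
def arc(side,th0,th1,n,yaw=-0.165,r0=80,h=26):
    t=np.linspace(th0,th1,n+1); inn=r0*np.cos(t)-h*np.sin(t); z=r0*np.sin(t)+h*np.cos(t)
    dy=-np.diff(inn)*side; dz=np.diff(z)
    o=np.c_[-np.sin(yaw)*dy,np.cos(yaw)*dy,dz]/60
    print('turn unit dir',side*-np.array([np.cos(yaw),np.sin(yaw)]).round(3)); print(o.round(2).tolist(),o.sum(0).round(3))
E
python3 -c "
from arc import *
arc(1,.338,2.05,16,h=31)"
```

```text
turn unit dir [-0.986  0.164]
[[0.02, 0.1, 0.11], [0.02, 0.12, 0.1], [0.02, 0.12, 0.09], [0.02, 0.13, 0.07], [0.02, 0.14, 0.06], [0.02, 0.15, 0.04], [0.02, 0.15, 0.03], [0.03, 0.15, 0.01], [0.03, 0.15, -0.01], [0.02, 0.15, -0.02], [0.02, 0.15, -0.04], [0.02, 0.14, -0.05], [0.02, 0.13, -0.07], [0.02, 0.13, -0.08], [0.02, 0.12, -0.1], [0.02, 0.11, -0.11]] [0.355 2.13  0.015]
```

>>> send_rows --series '[[20, [0.02, 0.1, 0.11], [0, 0, 0]], [20, [0.02, 0.12, 0.1], [0, 0, 0]], [20, [0.02, 0.12, 0.09], [0, 0, 0]], [20, [0.02, 0.13, 0.07], [0, 0, 0]], [20, [0.02, 0.14, 0.06], [-0.2, 0.03, 0]], [20, [0.02, 0.15, 0.04], [-0.4, 0.07, 0]], [20, [0.02, 0.15, 0.03], [-0.4, 0.07, 0]], [20, [0.03, 0.15, 0.01], [-0.4, 0.07, 0]]]'

```text
clock: 4.45
eef_pos: [601.3, -149.8, 171.1]
tool_rot: [-3.141, 0.126, 1.409]
force: [-3.2, -3.6, -9.1]
width: 32.2
gripper_force: 60.1
```

>>> send_rows --series '[[20, [0.03, 0.15, -0.01], [-0.4, 0.07, 0]], [20, [0.02, 0.15, -0.02], [-0.4, 0.07, 0]], [20, [0.02, 0.15, -0.04], [-0.4, 0.07, 0]], [20, [0.02, 0.14, -0.05], [-0.4, 0.07, 0]], [20, [0.02, 0.13, -0.07], [-0.4, 0.07, 0]], [20, [0.02, 0.13, -0.08], [-0.4, 0.07, 0]], [20, [0.02, 0.12, -0.1], [-0.4, 0.07, 0]], [20, [0, 0, 0], [0, 0, 0]]]'

```text
clock: 5.45
eef_pos: [612.5, -89.6, 149.2]
tool_rot: [3.141, 0.37, 1.412]
force: [-1.0, -2.6, 1.1]
width: 31.3
gripper_force: 59.4
```

>>> send_rows --series '[[20, [0.02, 0.11, -0.11], [0, 0, 0]], [20, [0, 0, 0], [0, 0, 0]], [60, [0, 0, 0], [0, 0, 0]], [60, [0, 0, 0], [0, 0, 0]], [60, [0, 0, 0], [0, 0, 0]], [60, [0.02, 0.12, 0.31], [0, 0, 0]], [60, [0.03, 0.18, 0.5], [0, 0, 0]], [60, [0.03, 0.18, 0.5], [0, 0, 0]]]'

```text
clock: 6.45
eef_pos: [615.8, -56.7, 221.3]
tool_rot: [-3.137, 0.372, 1.409]
force: [0.1, -0.1, 0.8]
width: 60.0
gripper_force: 0.0
```

```bash
cat > two.py <<'E'
from h import *
def two(name,c1=(130,130,300,280),c2=(280,130,390,250)):
    a=grab('scene'); b=grab('top'); np.savez('/tmp/scene.npz',**a); np.savez('/tmp/top.npz',**b)
    f=lambda d,c:d['img'][c[1]:c[3],c[0]:c[2]]
    i1,i2=f(a,c1),f(b,c2); h=420
    i1=cv2.resize(i1,(int(i1.shape[1]*h/i1.shape[0]),h),interpolation=2); i2=cv2.resize(i2,(int(i2.shape[1]*h/i2.shape[0]),h),interpolation=2)
    c=np.hstack([i1,i2]); k=min(1,795/c.shape[1]); c=cv2.resize(c,None,fx=k,fy=k)
    cv2.imwrite('pics/'+name,c[...,::-1]); s=sensors.read_state(); print(s['clock'],s['eef_pos'].round(1),s['tool_rot'].round(3),s['force'].round(1),s['width'])
E
python3 -c "
from two import *
two('a1.png')"
```

```text
6.55 [618.3 -55.1 223.8] [3.139 0.369 1.409] [ 0.9  0.  -0.5] 60.099289415990675
```

View pics/a1.png

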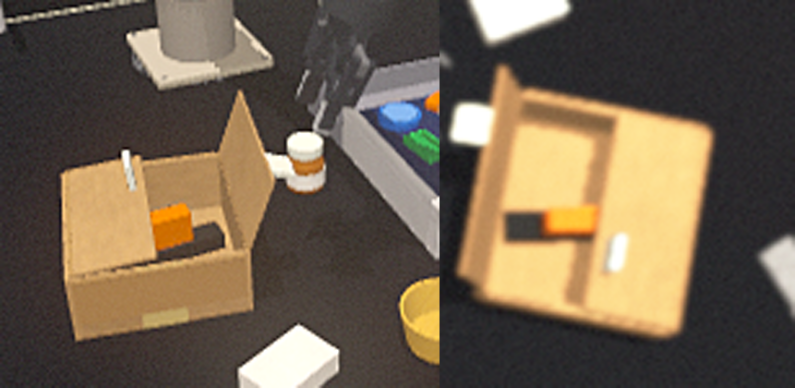

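Left flap stands past upright; the orange grip of the scraper shows at crop (170,225), and the right tab at (617,253). Now the right tab.

>>> send_rows --series '[[60, [-0.26, -0.4, 0.1], [0.6, -0.1, 0]], [60, [-0.3, -0.46, 0], [0.6, -0.1, 0]], [60, [-0.3, -0.46, 0], [0.6, -0.1, 0]], [60, [-0.3, -0.46, 0], [0.6, -0.1, 0]], [60, [-0.3, -0.46, -0.1], [0.6, -0.11, 0]], [60, [-0.3, -0.46, -0.2], [0.6, -0.11, 0]], [60, [-0.3, -0.46, -0.2], [0.6, -0.11, 0]], [60, [0, 0, 0], [0, 0, 0]]]'

```text
clock: 7.55
eef_pos: [488.4, -251.3, 195.0]
tool_rot: [-3.137, 0.001, 1.399]
force: [0.4, -0.3, -0.6]
width: 59.9
gripper_force: 0.0
```

```bash
python3 -c "
from h import *
d=grab('scene');s=sensors.read_state();print(s['eef_pos'],s['tool_rot'])
Q=pts(d);im=d['img'].astype(int);c,s=np.cos(-.165),np.sin(-.165);R=np.array([[c,s],[-s,c]])
w=(im.min(-1)>140)&(Q[...,2]>95)&(Q[...,2]<150);k=(Q[...,:2]-[541,-235])@R.T
m=w&(abs(k[...,0]+45)<30)&(abs(k[...,1]+15)<30)
print(m.sum(),np.percentile(np.c_[k[m],Q[m][:,2]],[3,50,97],axis=0).round(1))
from arc import *
arc(-1,.12,2.08,18,h=29)"
```

```text
[ 490.44523189 -248.632678    195.66172531] [-3.13931343e+00  1.67816037e-04  1.40356418e+00]
40 [[-55.7 -22.   97.3]
 [-31.4 -18.4 125. ]
 [-27.6 -14.1 135.7]]
turn unit dir [ 0.986 -0.164]
[[-0.01, -0.08, 0.13], [-0.01, -0.09, 0.12], [-0.02, -0.1, 0.11], [-0.02, -0.11, 0.1], [-0.02, -0.12, 0.09], [-0.02, -0.13, 0.07], [-0.02, -0.14, 0.06], [-0.02, -0.15, 0.04], [-0.02, -0.15, 0.03], [-0.03, -0.15, 0.01], [-0.03, -0.15, -0.01], [-0.03, -0.15, -0.02], [-0.02, -0.15, -0.04], [-0.02, -0.14, -0.06], [-0.02, -0.14, -0.07], [-0.02, -0.13, -0.09], [-0.02, -0.12, -0.1], [-0.02, -0.11, -0.11]] [-0.384 -2.306  0.289]
```

>>> send_rows --series '[[60, [0.04, 0.02, -0.3], [0, 0, 0]], [60, [0, 0, -0.4], [0, 0, 0]], [60, [0, 0, -0.4], [0, 0, 0]], [60, [0, 0, -0.13], [0, 0, 0]], [60, [0, 0, 0], [0, 0, 0]], [60, [0, 0, 0], [0, 0, 0]], [20, [0, 0, 0], [0, 0, 0]], [20, [0, 0, 0], [0, 0, 0]]]'

```text
clock: 8.6
eef_pos: [492.2, -244.1, 122.9]
tool_rot: [-3.136, -0.001, 1.409]
force: [-4.8, 3.5, 4.0]
width: 32.7
gripper_force: 59.1
```

>>> send_rows --series '[[20, [0, 0, 0], [0, 0, 0]], [20, [0, 0, 0], [0, 0, 0]], [20, [0, 0, 0], [0, 0, 0]]]'

```text
clock: 8.98
eef_pos: [492.1, -244.1, 122.9]
tool_rot: [-3.136, -0.001, 1.409]
force: [-4.4, 2.4, 2.1]
width: 32.7
gripper_force: 59.1
```

>>> send_rows --series '[[20, [-0.01, -0.08, 0.13], [0, 0, 0]], [20, [-0.01, -0.09, 0.12], [0, 0, 0]], [20, [-0.02, -0.1, 0.11], [0, 0, 0]], [20, [-0.02, -0.11, 0.1], [0, 0, 0]], [20, [-0.02, -0.12, 0.09], [0, 0, 0]], [20, [-0.02, -0.13, 0.07], [0.2, -0.03, 0]], [20, [-0.02, -0.14, 0.06], [0.4, -0.07, 0]], [20, [-0.02, -0.15, 0.04], [0.4, -0.07, 0]]]'

```text
clock: 9.98
eef_pos: [482.4, -297.0, 165.4]
tool_rot: [-3.132, -0.095, 1.41]
force: [-8.4, 6.3, -2.6]
width: 32.3
gripper_force: 59.9
```

>>> send_rows --series '[[20, [-0.02, -0.15, 0.03], [0.4, -0.07, 0]], [20, [-0.03, -0.15, 0.01], [0.4, -0.07, 0]], [20, [-0.03, -0.15, -0.01], [0.4, -0.07, 0]], [20, [-0.03, -0.15, -0.02], [0.4, -0.07, 0]], [20, [-0.02, -0.15, -0.04], [0.4, -0.07, 0]], [20, [-0.02, -0.14, -0.06], [0.4, -0.07, 0]], [20, [-0.02, -0.14, -0.07], [0.4, -0.07, 0]], [20, [-0.02, -0.13, -0.09], [0.4, -0.07, 0]]]'

```text
clock: 10.98
eef_pos: [468.5, -370.8, 151.7]
tool_rot: [-3.134, -0.374, 1.407]
force: [-14.8, 0.2, 10.4]
width: 31.4
gripper_force: 58.4
```

>>> send_rows --series '[[20, [-0.02, -0.12, -0.1], [0, 0, 0]], [20, [-0.02, -0.1, -0.1], [0, 0, 0]], [20, [0, 0, 0], [0, 0, 0]], [60, [0, 0, 0], [0, 0, 0]], [60, [0, 0, 0], [0, 0, 0]], [60, [0, 0, 0], [0, 0, 0]], [60, [-0.02, -0.12, 0.31], [0, 0, 0]], [60, [-0.04, -0.18, 0.5], [0, 0, 0]]]'

```text
clock: 11.98
eef_pos: [469.1, -400.6, 187.6]
tool_rot: [3.139, -0.374, 1.411]
force: [0.3, -0.7, -0.4]
width: 60.2
gripper_force: 0.0
```

>>> send_rows --series '[[60, [-0.04, -0.18, 0.5], [-0.4, 0.07, 0]], [50, [0, 0, 0.2], [-0.9, 0.15, 0]], [50, [0, 0, 0], [-0.9, 0.15, 0]], [50, [0, 0, 0], [-0.9, 0.15, 0]], [50, [0, 0, 0], [-0.9, 0.15, 0]]]'

```text
clock: 12.6
eef_pos: [467.3, -411.9, 230.2]
tool_rot: [3.138, -0.016, 1.41]
force: [0.5, 0.2, -1.0]
width: 50.0
gripper_force: 0.0
```

```bash
python3 -c "
from two import *
two('a2.png')"
```

```text
12.7 [ 468.5 -409.2  230.6] [ 3.138 -0.018  1.414] [ 0.8  1.1 -0.6] 49.853172423731664
```

View pics/a2.png

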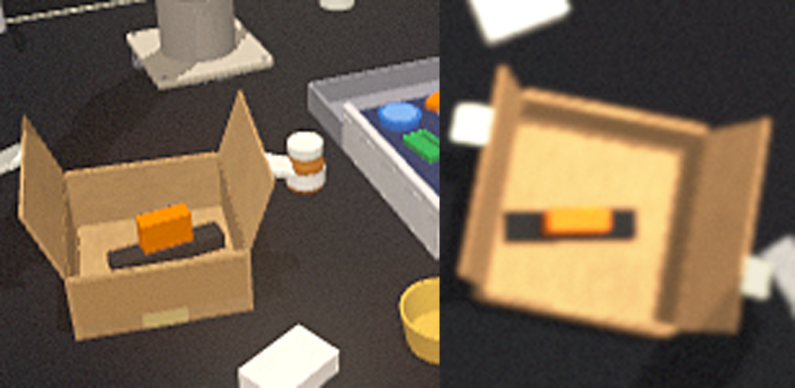

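Both flaps are folded back. The scraper stands at the carton floor, with its grip at top-crop (578,220) and its foot at (570,226). Measuring it.

```bash
python3 - <<'E'
from h import *
c,s=np.cos(-.165),np.sin(-.165);R=np.array([[c,s],[-s,c]])
for n in('top','scene'):
    d=dict(np.load(f'/tmp/{n}.npz')); P=pts(d); hsv=cv2.cvtColor(d['img'],cv2.COLOR_RGB2HSV).astype(int); H,S,V=[hsv[...,i] for i in range(3)]
    near=(abs(P[...,0]-541)<140)&(abs(P[...,1]+235)<170)
    k=(P[...,:2]-[541,-235])@R.T
    ins=near&(abs(k[...,0])<98)&(abs(k[...,1])<93)
    for nm,m in {'grip':ins&(H>5)&(H<14)&(S>190)&(P[...,2]>62)&(P[...,2]<80),'foot':ins&(V<75)&(P[...,2]>18)&(P[...,2]<36)}.items():
        q=P[m]; 
        if len(q)<10: print(n,nm,len(q)); continue
        r=cv2.minAreaRect(q[:,:2].astype(np.float32)); print(n,nm,len(q),np.round(r[0],1),np.round(r[1],1),round(r[2],1),np.median(q[:,2]).round(1),q.mean(0).round(1))
    fl=(H>8)&(H<25)&(S>50)&near
    for sd in(1,-1):
        m=fl&(k[...,1]*sd>92)&(P[...,2]>92)&(abs(k[...,0])<100)
        if m.sum()>30:
            y=k[m][:,1]*sd-95; z=P[m][:,2]-85; a=np.polyfit(z,y,1); print(n,sd,m.sum(),'theta',round(np.pi/2+np.arctan(a[0]),3))
E
```

```text
top grip 14 [ 521.3 -213.1] [55.9 14.9] 74.6 67.1 [ 523.7 -200.6   67.7]
top foot 89 [ 530.3 -217.8] [ 21.6 126.8] 2.9 29.8 [ 529.5 -203.3   29.6]
top 1 524 theta 1.921
top -1 2533 theta 1.641
scene grip 0
scene foot 98 [ 537.7 -220.1] [ 30.7 138.4] 1.3 24.7 [ 542.8 -226.3   24.7]
scene 1 627 theta 1.918
scene -1 1743 theta 1.656
```

```bash
cat > meas.py <<'E'
from h import *
c,s=np.cos(-.165),np.sin(-.165);R=np.array([[c,s],[-s,c]])
def meas(names=('top','scene')):
  for n in names:
    d=dict(np.load(f'/tmp/{n}.npz')); P=pts(d); hsv=cv2.cvtColor(d['img'],cv2.COLOR_RGB2HSV).astype(int); H,S,V=[hsv[...,i] for i in range(3)]
    k=(P[...,:2]-[541,-235])@R.T; ins=(abs(k[...,0])<98)&(abs(k[...,1])<93)
    m=ins&(P[...,2]>60)&(P[...,2]<82); m=cv2.erode(m.astype(np.uint8),np.ones((2,2)))>0; m&=abs(k[...,0])<60; m&=abs(k[...,1])<70
    q=P[m]; 
    if len(q)>10:
        r=cv2.minAreaRect(q[:,:2].astype(np.float32)); print(n,'grip',len(q),np.round(r[0],1),np.round(r[1],1),round(r[2],1),np.median(q,axis=0).round(1), 'HSV',hsv[m].mean(0))
    for sd in(1,-1):
        m=(H>5)&(H<28)&(S>50)&(k[...,1]*sd>85)&(k[...,1]*sd<160)&(P[...,2]>95)&(P[...,2]<175)&(abs(k[...,0])<95)
        q=np.c_[k[m][:,1]*sd,P[m][:,2]]; best=0
        print(n,sd,len(q),'top by z-bins (z,y):',[(z,round(float(np.median(q[abs(q[:,1]-z)<6][:,0])))) for z in(105,120,135,150,162) if (abs(q[:,1]-z)<6).sum()>8])
E
python3 -c "
from meas import *
meas()"
```

```text
top grip 117 [ 530.5 -219.8] [20.2 57.7] 1.6 [ 530.  -218.3   71.4] HSV [ 19.20512821 201.02564103 252.83760684]
top 1 444 top by z-bins (z,y): [(105, 101), (120, 107), (135, 112), (150, 117), (162, 121)]
top -1 993 top by z-bins (z,y): [(105, 102), (120, 107), (135, 112), (150, 117), (162, 121)]
scene grip 116 [ 538.5 -219.8] [21.5 59.8] 5.8 [ 542.4 -221.9   70.1] HSV [ 16.8362069  254.75862069 236.42241379]
scene 1 564 top by z-bins (z,y): [(105, 100), (120, 106), (135, 111), (150, 116), (162, 121)]
scene -1 589 top by z-bins (z,y): [(105, 103), (120, 108), (135, 113), (150, 118), (162, 122)]
```

Both flaps sit at about 1.91 rad. I'll push each a bit further outward from inside with closed fingers.

>>> send_rows --series '[[0, [0.32, 0.47, 0], [0, 0, 0]], [0, [0.32, 0.48, 0], [0, 0, 0]], [0, [0.33, 0.48, -0.1], [0, 0, 0]], [0, [0, 0, -0.48], [0, 0, 0]], [0, [0, 0, -0.48], [0, 0, 0]], [0, [0, 0, 0], [0, 0, 0]], [0, [-0.02, -0.12, 0], [0, 0, 0]], [0, [-0.02, -0.12, 0], [0, 0, 0]]]'

```text
clock: 13.7
eef_pos: [523.0, -342.2, 167.5]
tool_rot: [3.137, -0.017, 1.409]
force: [-0.1, 0.2, -0.6]
width: 0.0
gripper_force: 0.6
```

>>> send_rows --series '[[0, [-0.02, -0.12, 0], [0, 0, 0]], [0, [-0.02, -0.12, 0], [0, 0, 0]], [0, [0, 0, 0], [0, 0, 0]], [0, [0, 0, 0], [0, 0, 0]]]'

```text
clock: 14.2
eef_pos: [520.0, -355.1, 166.1]
tool_rot: [3.139, -0.018, 1.409]
force: [-0.5, -0.2, -1.0]
width: 0.1
gripper_force: 0.0
```

```bash
python3 - <<'E'
from meas import *
d=grab('scene'); np.savez('/tmp/scene.npz',**d); meas(('scene',))
E
```

```text
scene grip 113 [ 536.7 -219.8] [21.9 60.3] 1.7 [ 542.  -222.5   69.4] HSV [ 16.73451327 254.66371681 236.49557522]
scene 1 558 top by z-bins (z,y): [(105, 101), (120, 106), (135, 111), (150, 116), (162, 121)]
scene -1 608 top by z-bins (z,y): [(105, 107), (120, 116), (135, 126), (150, 135), (162, 142)]
```

>>> send_rows --series '[[0, [0.1, 0.57, 0], [0, 0, 0]], [0, [0.09, 0.57, 0], [0, 0, 0]], [0, [0.1, 0.57, 0], [0, 0, 0]], [0, [0.09, 0.57, 0], [0, 0, 0]], [0, [0.1, 0.57, 0], [0, 0, 0]], [0, [0.09, 0.5, 0], [0, 0, 0]], [0, [0.02, 0.15, 0], [0, 0, 0]], [0, [0.02, 0.14, 0], [0, 0, 0]]]'

```text
clock: 15.25
eef_pos: [556.5, -137.3, 166.1]
tool_rot: [3.139, -0.017, 1.409]
force: [0.3, 0.7, -0.4]
width: -0.4
gripper_force: 0.0
```

>>> send_rows --series '[[0, [0.02, 0.14, 0], [0, 0, 0]], [0, [0.02, 0.14, 0], [0, 0, 0]], [0, [0, 0, 0], [0, 0, 0]], [0, [0, 0, 0], [0, 0, 0]], [50, [-0.04, -0.3, 0], [0, 0, 0.5]], [50, [-0.04, -0.4, 0.2], [0, 0, 0.9]], [50, [-0.06, -0.4, 0], [0, 0, 0.9]]]'

```text
clock: 16.12
eef_pos: [551.2, -187.1, 178.9]
tool_rot: [3.137, -0.017, 1.612]
force: [-0.2, -0.2, 0.7]
width: 49.8
gripper_force: 0.0
```

```bash
python3 - <<'E'
from meas import *
d=grab('scene'); np.savez('/tmp/scene.npz',**d); meas(('scene',)); s=sensors.read_state(); print(s['eef_pos'],s['tool_rot'])
E
```

```text
scene grip 113 [ 536.8 -220.1] [20.6 61. ] 1.8 [ 542.5 -221.1   69.9] HSV [ 16.43362832 253.77876106 226.33628319]
scene 1 684 top by z-bins (z,y): [(105, 103), (120, 111), (135, 119), (150, 126), (162, 133)]
scene -1 799 top by z-bins (z,y): [(105, 107), (120, 116), (135, 124), (150, 133), (162, 141)]
[ 549.76755893 -191.94245681  178.35778791] [ 3.13917636 -0.01430908  1.60958123]
```

>>> send_rows --series '[[50, [-0.12, -0.24, 0], [-0.16, 0, 0]], [50, [-0.11, -0.23, -0.3], [0, 0, 0]], [50, [0, 0, -0.5], [0, 0, 0]], [50, [0, 0, -0.5], [0, 0, 0]], [50, [0, 0, -0.4], [0, 0, 0]], [50, [0, 0, -0.25], [0, 0, 0]], [50, [0, 0, -0.14], [0, 0, 0]], [50, [0, 0, 0], [0, 0, 0]]]'

```text
clock: 17.18
eef_pos: [536.8, -213.9, 52.6]
tool_rot: [3.14, -0.004, 1.61]
force: [0.1, 0.1, 0.8]
width: 49.7
gripper_force: 0.0
```

>>> send_rows --series '[[10, [0, 0, 0], [0, 0, 0]], [10, [0, 0, 0], [0, 0, 0]], [10, [0, 0, 0], [0, 0, 0]], [10, [0, 0, 0], [0, 0, 0]], [10, [0, 0, 0], [0, 0, 0]], [10, [0, 0, 0], [0, 0, 0]]]'

```text
clock: 17.92
eef_pos: [537.3, -214.4, 53.6]
tool_rot: [3.139, -0.003, 1.61]
force: [-0.4, 0.2, 6.4]
width: 23.2
gripper_force: 60.2
```

>>> send_rows --series '[[10, [0, 0, 0.3], [0, 0, 0]], [10, [0, 0, 0.55], [0, 0, 0]], [10, [0, 0, 0.6], [0, 0, 0]], [10, [0, 0, 0.65], [0, 0, 0]], [10, [0, 0, 0.6], [0, 0, 0]], [10, [0, 0, 0.4], [0, 0, 0]], [10, [0, 0, 0], [0, 0, 0]]]'

```text
clock: 18.8
eef_pos: [537.9, -214.4, 241.1]
tool_rot: [3.135, -0.002, 1.61]
force: [-0.0, 0.8, -2.5]
width: 23.0
gripper_force: 59.4
```

```bash
cat > lit.py <<'E'
from h import *
O=np.array([537.5,230.5]); yw=np.radians(-1.8)
def lit(names=('top','scene')):
  cc,ss=np.cos(yw),np.sin(yw); R=np.array([[cc,ss],[-ss,cc]])
  for n in names:
    d=grab(n); np.savez(f'/tmp/{n}.npz',**d); P=pts(d); hsv=cv2.cvtColor(d['img'],cv2.COLOR_RGB2HSV).astype(int); H,S,V=[hsv[...,i] for i in range(3)]
    k=(P[...,:2]-O)@R.T
    reg=(k[...,0]>-275)&(k[...,0]<128)&(abs(k[...,1])<133)&(P[...,2]<100)&(P[...,2]>2)
    ms={'blue':(H>95)&(H<116)&(S>100)&(V>140),'green':(H>45)&(H<80)&(S>120),'red':((H<6)|(H>172))&(S>120),'orange':(H>7)&(H<22)&(S>150),'white':(S<40)&(V>190)}
    for c,m in ms.items():
        m=m&reg
        if c=='white': m&=(k[...,0]>-130)
        nn,l,st,_=cv2.connectedComponentsWithStats(m.astype(np.uint8),connectivity=8)
        for i in range(1,nn):
            if st[i,4]<12: continue
            q=k[l==i]; a=np.percentile(q,[3,97],axis=0).round(); print(n,c,st[i,4],'x',a[:,0],'y',a[:,1],'z',np.median(P[l==i][:,2]).round())
  s=sensors.read_state(); print(s['clock'],s['eef_pos'].round(1),s['tool_rot'].round(3),s['force'].round(1),s['width'].__round__(1))
E
python3 -c "
from lit import *
lit()
k=dict(np.load('/tmp/top.npz'));P=pts(k)
cc,ss=np.cos(yw),np.sin(yw); R=np.array([[cc,ss],[-ss,cc]]); w=(P[...,2]>66)&(P[...,2]<84)&(k['img'].min(-1)>150); q=(P[w][:,:2]-O)@R.T
q=q[(abs(q)<175).all(1)]
f=lambda m:np.percentile(q[m],[2,50,98],axis=0).round().tolist()
print('+x rail',f(q[:,0]>110),'+y',f((q[:,1]>115)&(abs(q[:,0])<110)),'-y',f((q[:,1]<-115)&(abs(q[:,0])<110)))
for sg in(1,-1):
  a=q[(q[:,1]*sg>115)&(abs(q[:,0])<110)]; print(np.degrees(np.arctan(np.polyfit(a[:,0],a[:,1],1)[0])))
"
```

```text
top blue 217 x [-120.  -58.] y [-113.  -48.] z 73.0
top green 245 x [-37.  25.] y [-103.  -64.] z 73.0
top red 45 x [-41. -23.] y [56. 92.] z 76.0
top orange 71 x [-87. -60.] y [-12.  20.] z 79.0
top orange 82 x [-119.  -92.] y [-29.   5.] z 78.0
top white 32 x [100. 128.] y [ 91. 133.] z 73.0
top white 116 x [-125.   88.] y [130. 133.] z 72.0
top white 111 x [-15.  18.] y [ 69. 102.] z 78.0
top white 261 x [-30.  23.] y [-29.  22.] z 77.0
top white 32 x [-99. -80.] y [-17.  16.] z 80.0
scene blue 160 x [-112.  -60.] y [-111.  -57.] z 75.0
scene green 138 x [-33.  25.] y [-105.  -66.] z 73.0
scene red 89 x [-33.  27.] y [ 55. 105.] z 72.0
scene orange 39 x [-110.  -85.] y [-31.   1.] z 78.0
scene orange 63 x [-81. -57.] y [-18.  22.] z 76.0
scene white 19 x [-127.  -44.] y [129. 133.] z 76.0
scene white 12 x [-27.  15.] y [129. 133.] z 76.0
scene white 43 x [-13.  19.] y [ 70. 100.] z 77.0
scene white 144 x [-24.  22.] y [-30.  16.] z 77.0
scene white 13 x [37. 75.] y [127. 132.] z 76.0
18.9 [ 536.1 -214.   238.3] [ 3.141 -0.004  1.61 ] [-0.5  0.2 -2.2] 23.1
+x rail [[114.0, -143.0], [132.0, -1.0], [139.0, 141.0]] +y [[-106.0, 130.0], [-3.0, 136.0], [106.0, 144.0]] -y [[-105.0, -146.0], [-0.0, -140.0], [105.0, -134.0]]
0.002033821520479513
0.07374194472632138
```

>>> send_rows --series '[[10, [0.06, 0.4, 0.05], [0, 0, -0.04]], [10, [0.13, 0.7, 0], [0, 0, -0.08]], [10, [0.13, 0.8, 0], [0, 0, -0.08]], [10, [0.13, 0.85, 0], [0, 0, -0.08]], [10, [0.13, 0.85, 0], [0, 0, -0.08]], [10, [0.13, 0.85, 0], [0, 0, -0.08]], [10, [0.13, 0.85, 0], [0, 0, -0.08]], [10, [0.13, 0.85, 0], [0, 0, -0.08]]]'

```text
clock: 19.9
eef_pos: [594.2, 156.2, 239.8]
tool_rot: [-3.14, -0.003, 1.558]
force: [0.6, 0.3, -2.3]
width: 23.2
gripper_force: 59.3
```

>>> send_rows --series '[[10, [0.13, 0.8, 0], [0, 0, -0.08]], [10, [0.13, 0.7, 0], [0, 0, -0.08]], [10, [0.05, 0.45, 0], [0, 0, -0.05]], [10, [0, 0, 0], [0, 0, 0]], [10, [0, 0, -0.2], [0, 0, 0]], [10, [0, 0, -0.5], [0, 0, 0]], [10, [0, 0, -0.5], [0, 0, 0]], [10, [0, 0, 0], [0, 0, 0]]]'

```text
clock: 20.9
eef_pos: [611.6, 268.5, 166.0]
tool_rot: [-3.137, 0.001, 1.537]
force: [-0.3, -0.9, -2.4]
width: 23.3
gripper_force: 59.2
```

```bash
python3 -c "
from two import *
two('b1.png',(200,110,400,250),(130,110,260,290))"
```

```text
21.0 [614.  270.7 169.7] [ 3.140e+00 -3.000e-03  1.538e+00] [ 0.7  0.3 -1.3] 23.42799454713591
```

View pics/b1.png

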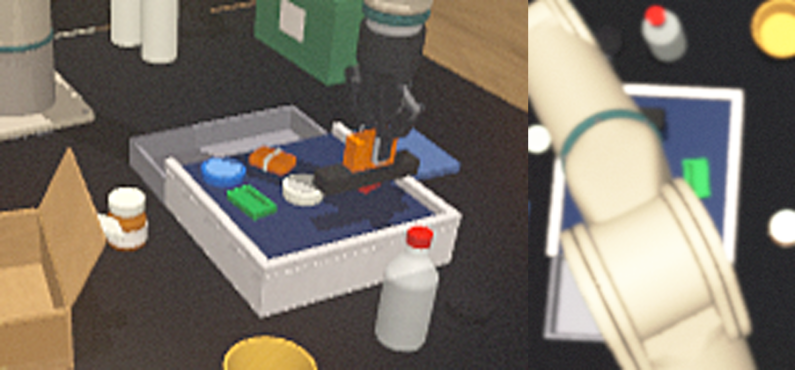

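Scraper hangs level behind the red can and white cap (foot at scene crop (365,172)); the pieces are where they were. I'll lower it to the board.

>>> send_rows --series '[[10, [0, 0, -0.4], [0, 0, 0]], [10, [0, 0, -0.3], [0, 0, 0]], [10, [0, 0, -0.2], [0, 0, 0]], [10, [0, 0, -0.05], [0, 0, 0]], [10, [0, 0, 0], [0, 0, 0]], [10, [0, 0, 0], [0, 0, 0]]]'

```text
clock: 21.75
eef_pos: [614.1, 272.2, 113.5]
tool_rot: [3.139, -0.005, 1.539]
force: [-0.0, 0.5, -2.0]
width: 23.3
gripper_force: 59.5
```

```bash
python3 - <<'E'
from lit import *
for i in range(4): lit(()); grab('scene')
cc,ss=np.cos(yw),np.sin(yw); R=np.array([[cc,ss],[-ss,cc]])
d=grab('scene'); P=pts(d); k=(P[...,:2]-O)@R.T; V=d['img'].max(-1)
m=(V<60)&(P[...,2]>60)&(P[...,2]<100)&(abs(k[...,0]-75)<40)&(abs(k[...,1]-38)<90)
print(m.sum(),np.percentile(np.c_[k[m],P[m][:,2]],[3,50,97],axis=0).round(1))
E
```

```text
21.75 [614.1 272.2 113.5] [ 3.139 -0.005  1.539] [-0.   0.5 -2. ] 23.3
21.8 [614.1 272.2 113.5] [ 3.139 -0.005  1.539] [ 0.6 -0.8 -1.9] 23.0
21.85 [614.  272.1 113.4] [ 3.139 -0.005  1.539] [-0.4  0.5 -1.9] 23.1
21.9 [613.9 272.1 113.3] [ 3.139 -0.005  1.539] [-0.3  0.2 -2.7] 23.5
13 [[ 72.8  36.9  61. ]
 [ 90.5  62.9  85.4]
 [107.9  89.4  89.7]]
```

>>> send_rows --series '[[10, [-0.1, 0, -0.02], [0, 0, 0]], [10, [-0.2, 0.006, 0], [0, 0, 0]], [10, [-0.2, 0.006, 0], [0, 0, 0]], [10, [-0.2, 0.006, 0], [0, 0, 0]], [10, [-0.2, 0.006, 0], [0, 0, 0]], [10, [-0.2, 0.006, 0], [0, 0, 0]], [10, [-0.2, 0.006, 0], [0, 0, 0]], [10, [-0.2, 0.006, 0], [0, 0, 0]]]'

```text
clock: 23.0
eef_pos: [523.0, 274.6, 111.7]
tool_rot: [3.139, -0.004, 1.539]
force: [0.1, 0.5, -2.7]
width: 23.1
gripper_force: 59.4
```

>>> send_rows --series '[[10, [-0.2, 0.006, 0], [0, 0, 0]], [10, [-0.2, 0.006, 0], [0, 0, 0]], [10, [-0.2, 0.006, 0], [0, 0, 0]], [10, [-0.2, 0.006, 0], [0, 0, 0]], [10, [-0.2, 0.006, 0], [0, 0, 0]]]'

```text
clock: 23.62
eef_pos: [462.7, 276.3, 111.5]
tool_rot: [3.14, -0.004, 1.539]
force: [-0.6, -0.1, -1.4]
width: 23.4
gripper_force: 59.4
```

```bash
python3 - <<'E'
from lit import *
lit(('scene',))
d=dict(np.load('/tmp/scene.npz')); save(d,'b2.png',(210,130,390,250),4)
E
```

```text
scene blue 161 x [-114.  -59.] y [-111.  -59.] z 75.0
scene green 145 x [-32.  25.] y [-104.  -64.] z 73.0
scene orange 30 x [-174. -136.] y [17. 47.] z 63.0
scene orange 34 x [-79. -60.] y [ 7. 42.] z 92.0
scene white 26 x [-114.  -13.] y [129. 133.] z 76.0
scene white 58 x [-129.  -90.] y [-39.  -2.] z 77.0
scene white 21 x [-1. 73.] y [130. 133.] z 75.0
scene white 13 x [ 89. 127.] y [127. 133.] z 76.0
23.675 [460.5 276.3 111.4] [-3.141e+00 -3.000e-03  1.541e+00] [-1.9 -0.8 -2.6] 23.5
```

View pics/b2.png

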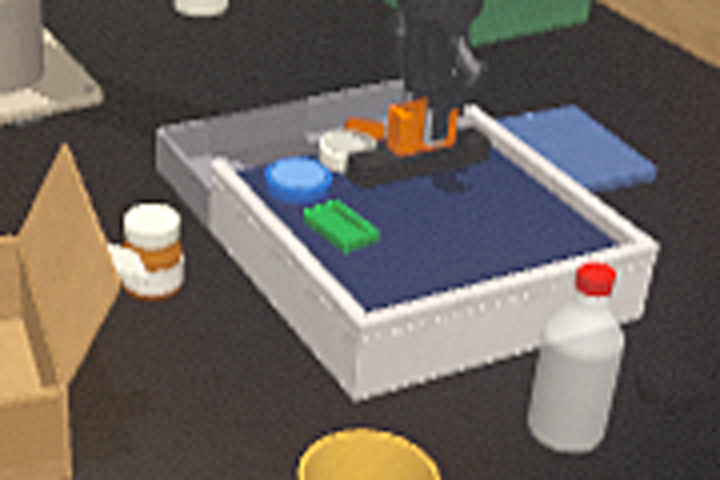

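White cap (crop (347,150)) drifts toward the near end of the foot. I'll continue with a slight shift toward -y; pass B covers it anyway.

>>> send_rows --series '[[10, [-0.15, -0.05, 0], [0, 0, 0]], [10, [-0.15, -0.04, 0], [0, 0, 0]], [10, [-0.15, -0.02, 0], [0, 0, 0]], [10, [-0.15, 0, 0], [0, 0, 0]], [10, [-0.15, 0.01, 0], [0, 0, 0]], [10, [-0.15, 0, 0], [0, 0, 0]], [10, [0, 0, 0], [0, 0, 0]], [10, [0, 0, 0], [0, 0, 0]]]'

```text
clock: 24.68
eef_pos: [410.0, 270.4, 111.6]
tool_rot: [3.139, -0.004, 1.539]
force: [0.1, -0.6, -2.1]
width: 23.2
gripper_force: 59.4
```

```bash
python3 - <<'E'
from lit import *
lit(('scene',))
d=dict(np.load('/tmp/scene.npz')); save(d,'b3.png',(210,130,390,250),4)
E
```

```text
scene blue 155 x [-109.  -59.] y [-111.  -56.] z 75.0
scene green 144 x [-32.  25.] y [-104.  -65.] z 72.0
scene orange 30 x [-133. -114.] y [-2. 35.] z 92.0
scene white 22 x [-108.   -9.] y [129. 133.] z 76.0
scene white 27 x [ 11. 112.] y [129. 133.] z 76.0
24.725 [410.1 270.3 111.6] [ 3.139 -0.004  1.539] [-0.9  0.2 -1.6] 23.3
```

View pics/b3.png

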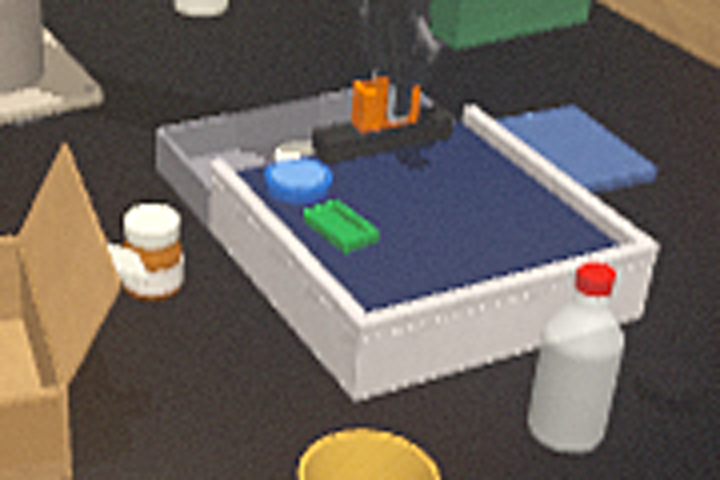

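>>> send_rows --series '[[10, [-0.1, 0, 0], [0, 0, 0]], [10, [-0.1, 0, 0], [0, 0, 0]], [10, [0, 0, 0], [0, 0, 0]], [10, [0.05, 0, 0.1], [0, 0, 0]], [10, [0.1, 0, 0.5], [0, 0, 0]], [10, [0.3, -0.2, 0.6], [0, 0, 0]], [10, [0.5, -0.27, 0], [0, 0, 0]], [10, [0.5, -0.27, 0], [0, 0, 0]]]'

```text
clock: 25.72
eef_pos: [486.2, 225.4, 184.7]
tool_rot: [3.138, -0.005, 1.539]
force: [0.7, 0.3, -2.5]
width: 23.1
gripper_force: 59.7
```

>>> send_rows --series '[[10, [0.5, -0.27, 0], [0, 0, 0]], [10, [0.5, -0.27, 0], [0, 0, 0]], [10, [0.5, -0.27, 0], [0, 0, 0]], [10, [0.43, 0, 0], [0, 0, 0]], [10, [0, 0, 0], [0, 0, 0]], [10, [0, 0, 0], [0, 0, 0]]]'

```text
clock: 26.48
eef_pos: [599.6, 177.3, 183.4]
tool_rot: [3.141, -0.004, 1.54]
force: [-0.0, 0.0, -2.7]
width: 23.2
gripper_force: 59.7
```

```bash
python3 - <<'E'
from two import *
from lit import *
lit()
two('b4.png',(220,130,390,250),(130,130,260,290))
E
```

```text
top red 22 x [-185. -175.] y [ 83. 113.] z 37.0
top red 136 x [-234. -194.] y [ 73. 107.] z 37.0
top orange 52 x [-200. -175.] y [24. 53.] z 23.0
top orange 64 x [-228. -206.] y [42. 74.] z 24.0
top white 50 x [ 38. 127.] y [125. 133.] z 70.0
top white 74 x [-96.  26.] y [130. 133.] z 69.0
top white 14 x [-129. -107.] y [130. 133.] z 72.0
scene blue 146 x [-107.  -60.] y [-110.  -59.] z 75.0
scene green 114 x [-32.  26.] y [-104.  -66.] z 72.0
scene red 19 x [-230. -205.] y [72. 79.] z 38.0
scene orange 18 x [-221. -171.] y [16. 68.] z 24.0
scene white 23 x [-109.  -10.] y [129. 133.] z 76.0
scene white 12 x [ 7. 49.] y [129. 132.] z 77.0
26.575 [599.4 177.5 183.6] [ 3.141 -0.004  1.54 ] [ 0.2  0.5 -2.5] 23.2
26.675 [599.7 177.5 183.7] [ 3.14  -0.004  1.54 ] [ 0.1  0.4 -3.6] 23.042880632893468
```

View pics/b4.png

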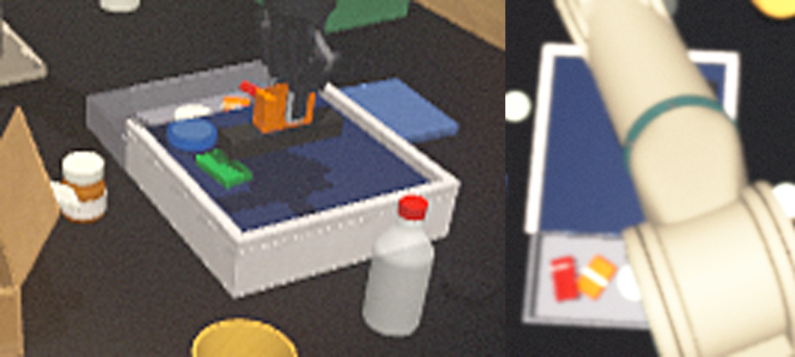

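Red, orange and white are all in the pan (top crop (563,278), (597,278), (628,283)). Now pass B for green and blue.

>>> send_rows --series '[[10, [0, 0, -0.4], [0, 0, 0]], [10, [0, 0, -0.4], [0, 0, 0]], [10, [0, 0, -0.25], [0, 0, 0]], [10, [0, 0, -0.12], [0, 0, 0]], [10, [0, 0, -0.03], [0, 0, 0]], [10, [0, 0, 0], [0, 0, 0]], [10, [-0.1, 0, 0], [0, 0, 0]], [10, [-0.2, 0.006, 0], [0, 0, 0]]]'

```text
clock: 27.68
eef_pos: [582.2, 177.6, 111.9]
tool_rot: [3.139, -0.004, 1.539]
force: [-0.2, 0.2, -2.0]
width: 23.5
gripper_force: 59.7
```

>>> send_rows --series '[[10, [-0.2, 0.006, 0], [0, 0, 0]], [10, [-0.2, 0.006, 0], [0, 0, 0]], [10, [-0.2, 0.006, 0], [0, 0, 0]], [10, [-0.2, 0.006, 0], [0, 0, 0]], [10, [-0.2, 0.006, 0], [0, 0, 0]], [10, [-0.2, 0.006, 0], [0, 0, 0]], [10, [-0.2, 0.006, 0], [0, 0, 0]], [10, [-0.2, 0.006, 0], [0, 0, 0]]]'

```text
clock: 28.68
eef_pos: [485.6, 180.5, 111.5]
tool_rot: [3.14, -0.004, 1.539]
force: [-0.3, 0.2, -1.9]
width: 23.2
gripper_force: 59.7
```

```bash
python3 -c "
from lit import *
lit(('scene',))"
```

```text
scene blue 47 x [-155. -126.] y [-111.  -65.] z 69.0
scene green 52 x [-123.  -63.] y [-103.  -67.] z 73.0
scene orange 35 x [-59. -36.] y [-89. -60.] z 92.0
scene white 28 x [-124.   -8.] y [129. 132.] z 76.0
scene white 21 x [10. 86.] y [129. 133.] z 76.0
28.725 [483.3 180.4 111.4] [-3.14e+00 -3.00e-03  1.54e+00] [-2.1 -0.8 -2.9] 23.0
```

>>> send_rows --series '[[10, [-0.2, 0.006, 0], [0, 0, 0]], [10, [-0.2, 0.006, 0], [0, 0, 0]], [10, [-0.2, 0.006, 0], [0, 0, 0]], [10, [-0.2, 0.006, 0], [0, 0, 0]], [10, [-0.2, 0.006, 0], [0, 0, 0]], [10, [-0.2, 0.006, 0], [0, 0, 0]], [10, [-0.18, 0.006, 0], [0, 0, 0]], [10, [0, 0, 0], [0, 0, 0]]]'

```text
clock: 29.72
eef_pos: [402.6, 183.0, 111.5]
tool_rot: [3.141, -0.004, 1.54]
force: [-0.4, -0.1, -2.4]
width: 23.0
gripper_force: 59.7
```

>>> send_rows --series '[[10, [0, 0, 0], [0, 0, 0]], [10, [0.05, 0, 0.1], [0, 0, 0]], [10, [0.1, 0, 0.5], [0, 0, 0]], [10, [0.1, -0.05, 0.8], [0, 0, 0]], [10, [0.2, -0.2, 0.8], [0, 0, 0]], [10, [0.2, -0.6, 0], [0, 0, 0]], [10, [0.2, -0.85, 0], [0, 0, 0]], [10, [0.2, -0.85, 0], [0, 0, 0]]]'

```text
clock: 30.72
eef_pos: [467.3, 28.3, 244.2]
tool_rot: [3.138, -0.004, 1.54]
force: [0.7, 0.5, -2.1]
width: 23.2
gripper_force: 59.9
```

>>> send_rows --series '[[10, [0.2, -0.85, 0], [0, 0, 0]], [10, [0.2, -0.85, 0], [0, 0, 0]], [10, [0.2, -0.85, 0], [0, 0, 0]], [10, [0.2, -0.6, 0], [0, 0, 0]], [10, [0, 0, 0], [0, 0, 0]], [10, [0, 0, 0], [0, 0, 0]]]'

```text
clock: 31.48
eef_pos: [514.4, -158.6, 243.5]
tool_rot: [3.14, -0.005, 1.539]
force: [-0.4, 0.7, -2.5]
width: 23.2
gripper_force: 59.7
```

```bash
python3 - <<'E'
from two import *
from lit import *
lit()
two('b5.png',(130,110,390,290),(125,130,380,290))
E
```

```text
top blue 184 x [-241. -198.] y [-108.  -55.] z 20.0
top green 162 x [-205. -155.] y [-93. -62.] z 32.0
top red 172 x [-234. -178.] y [ 73. 109.] z 38.0
top orange 63 x [-199. -175.] y [23. 53.] z 23.0
top orange 68 x [-229. -203.] y [43. 74.] z 24.0
top white 63 x [  9. 125.] y [131. 133.] z 71.0
top white 12 x [127. 128.] y [ 82. 119.] z 74.0
top white 64 x [-126.   -6.] y [131. 133.] z 72.0
scene green 39 x [-202. -137.] y [-107.  -64.] z 37.0
scene red 34 x [-229. -140.] y [59. 87.] z 40.0
scene orange 18 x [-222. -171.] y [17. 69.] z 24.0
scene white 40 x [-50. 123.] y [128. 133.] z 76.0
31.575 [ 514.5 -157.7  243.6] [ 3.14  -0.005  1.541] [ 0.7 -0.2 -3. ] 23.4
31.675 [ 514.6 -157.8  243.7] [ 3.14  -0.005  1.541] [-0.7 -0.1 -1.8] 23.360761891062516
```

View pics/b5.png

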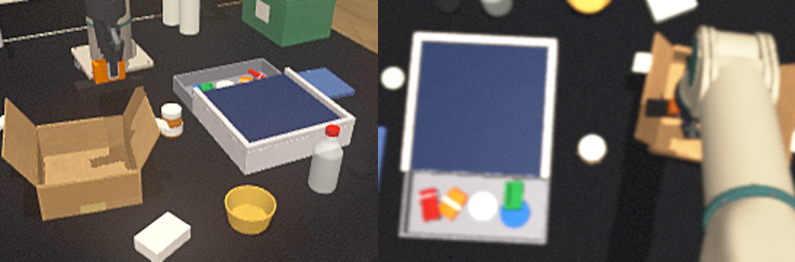

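All five pieces lie in the pan (top crop red (428,204), orange (453,204), white (483,207), green (513,195), blue (515,213)) and the board is clear. Returning the scraper to the carton.

>>> send_rows --series '[[10, [0.14, -0.4, 0], [0, 0, 0]], [10, [0.14, -0.4, 0], [0, 0, 0]], [10, [0.14, -0.39, 0], [0, 0, 0]], [10, [0, 0, 0], [0, 0, 0]], [10, [0, 0, -0.4], [0, 0, 0]], [10, [0, 0, -0.6], [0, 0, 0]], [10, [0, 0, -0.6], [0, 0, 0]], [10, [0, 0, -0.6], [0, 0, 0]]]'

```text
clock: 32.67
eef_pos: [539.9, -228.7, 110.8]
tool_rot: [3.139, -0.005, 1.541]
force: [0.1, 0.3, -2.0]
width: 23.1
gripper_force: 59.9
```

>>> send_rows --series '[[10, [0, 0, -0.4], [0, 0, 0]], [10, [0, 0, -0.3], [0, 0, 0]], [10, [0, 0, -0.15], [0, 0, 0]], [10, [0, 0, 0], [0, 0, 0]], [10, [0, 0, 0], [0, 0, 0]]]'

```text
clock: 33.3
eef_pos: [540.5, -230.6, 61.4]
tool_rot: [3.138, -0.004, 1.539]
force: [-0.5, -0.1, -0.9]
width: 23.1
gripper_force: 59.7
```

>>> send_rows --series '[[10, [0, 0, -0.06], [0, 0, 0]], [10, [0, 0, -0.03], [0, 0, 0]], [10, [0, 0, -0.02], [0, 0, 0]], [10, [0, 0, 0], [0, 0, 0]], [10, [0, 0, 0], [0, 0, 0]]]'

```text
clock: 33.92
eef_pos: [539.9, -230.4, 53.9]
tool_rot: [3.14, -0.004, 1.539]
force: [0.1, -0.0, -2.4]
width: 22.9
gripper_force: 59.7
```

```bash
python3 - <<'E'
from lit import *
for i in range(3): grab('scene'); lit(())
E
```

```text
33.975 [ 539.9 -230.4   53.9] [ 3.14  -0.004  1.539] [-0.8  0.4 -1.8] 23.5
34.025 [ 539.9 -230.4   54. ] [ 3.14  -0.004  1.539] [ 0.3 -0.8 -1.8] 23.4
34.075 [ 539.9 -230.4   54. ] [ 3.14  -0.004  1.539] [-0.3  0.3 -2.9] 23.3
```

>>> send_rows --series '[[10, [0, 0, -0.02], [0, 0, 0]], [10, [0, 0, -0.01], [0, 0, 0]], [10, [0, 0, 0], [0, 0, 0]], [10, [0, 0, 0], [0, 0, 0]]]'

```text
clock: 34.58
eef_pos: [540.0, -230.5, 53.5]
tool_rot: [3.139, -0.004, 1.539]
force: [-2.2, 0.9, 8.8]
width: 23.2
gripper_force: 61.5
```

Contact is confirmed, so I release and rise.

>>> send_rows --series '[[40, [0, 0, 0], [0, 0, 0]], [40, [0, 0, 0], [0, 0, 0]], [40, [0, 0, 0], [0, 0, 0]], [40, [0, 0, 0.3], [0, 0, 0]], [40, [0, 0, 0.6], [0, 0, 0]], [40, [0, 0, 0.8], [0, 0, -0.5]], [0, [0, 0, 0.8], [0, 0, -0.5]], [0, [0, 0, 0.6], [0, 0, -0.5]]]'

```text
clock: 35.58
eef_pos: [540.4, -230.5, 241.7]
tool_rot: [3.136, -0.004, 1.407]
force: [0.3, -0.1, -0.4]
width: 4.5
gripper_force: 0.0
```

```bash
python3 - <<'E'
from two import *
import time
d=grab('scene')
from meas import *
np.savez('/tmp/scene.npz',**d); meas(('scene',))
s0=sensors.read_state(); print(s0['eef_pos'],s0['tool_rot'],s0['width'])
from lit import lit
cy=-.165;c,s=np.cos(cy),np.sin(cy)
W=lambda X,Y,z:np.array([541+c*X-s*Y,-235+s*X+c*Y,z])
for sd in(1,-1):
    T=np.array([2.1,1.95,1.8,1.65,1.5,1.35,1.2,1.05,.9,.75,.6,.45,.3,.15,0.05,0])
    p=[]
    for t in T:
        r=93 if t>1.5 else 80
        u=r*np.cos(t)-4*np.sin(t)-11; zt=(93*np.sin(t)-22) if t>1.5 else 80*np.sin(t)+4*np.cos(t)
        p.append(W(-10*sd,sd*(95-u),85+zt+17-(1 if t==0 else 0)))
    p=np.array(p); print(sd,'approach',W(-10*sd,sd*178,210).round(1),'start',p[0].round(1),'end',p[-1].round(1)); print((np.diff(p,axis=0)/60).round(2).tolist())
E
```

```text
scene grip 113 [ 545.3 -235. ] [59.6 22.6] 80.8 [ 549.6 -236.9   70. ] HSV [ 16.31858407 254.38938053 219.61061947]
scene 1 676 top by z-bins (z,y): [(105, 104), (120, 111), (135, 119), (150, 126), (162, 133)]
scene -1 794 top by z-bins (z,y): [(105, 107), (120, 116), (135, 125), (150, 133), (162, 141)]
[ 542.71715192 -231.23749896  246.11109421] [ 3.12916893e+00 -2.11136320e-03  1.40577696e+00] 0.1790034415233241
1 approach [560.4 -57.8 210. ] start [556.8 -79.1 160.3] end [ 535.4 -207.7  105. ]
[[-0.03, -0.2, 0.1], [-0.04, -0.22, 0.07], [-0.04, -0.22, 0.04], [-0.04, -0.21, 0.16], [-0.03, -0.2, -0.02], [-0.03, -0.19, -0.05], [-0.03, -0.18, -0.08], [-0.03, -0.17, -0.1], [-0.03, -0.15, -0.13], [-0.02, -0.13, -0.15], [-0.02, -0.11, -0.17], [-0.01, -0.08, -0.18], [-0.01, -0.05, -0.19], [-0.0, -0.02, -0.13], [-0.0, -0.0, -0.08]]
-1 approach [ 521.6 -412.2  210. ] start [ 525.2 -390.9  160.3] end [ 546.6 -262.3  105. ]
[[0.03, 0.2, 0.1], [0.04, 0.22, 0.07], [0.04, 0.22, 0.04], [0.04, 0.21, 0.16], [0.03, 0.2, -0.02], [0.03, 0.19, -0.05], [0.03, 0.18, -0.08], [0.03, 0.17, -0.1], [0.03, 0.15, -0.13], [0.02, 0.13, -0.15], [0.02, 0.11, -0.17], [0.01, 0.08, -0.18], [0.01, 0.05, -0.19], [0.0, 0.02, -0.13], [0.0, 0.0, -0.08]]
```

Scraper stands upright inside (grip top at z 70). Now I close the left flap from outside with closed fingers.

>>> send_rows --series '[[0, [0.06, 0.4, 0], [0, 0, 0]], [0, [0.08, 0.7, 0], [0, 0, 0]], [0, [0.08, 0.8, 0], [0, 0, 0]], [0, [0.06, 0.65, 0], [0, 0, 0]], [0, [0.05, 0.35, 0], [0, 0, 0]], [0, [0, 0, -0.4], [0, 0, 0]], [0, [0, 0, -0.6], [0, 0, 0]], [0, [0, 0, -0.4], [0, 0, 0]]]'

```text
clock: 36.62
eef_pos: [559.2, -56.3, 153.7]
tool_rot: [3.14, -0.004, 1.409]
force: [0.1, -0.9, 0.5]
width: 0.0
gripper_force: 0.0
```

>>> send_rows --series '[[0, [0, 0, 0], [0, 0, 0]], [0, [-0.03, -0.18, 0], [0, 0, 0]], [0, [-0.03, -0.17, 0], [0, 0, 0]], [0, [-0.03, -0.2, 0.1], [0, 0, 0]], [0, [-0.04, -0.22, 0.07], [0, 0, 0]], [0, [-0.04, -0.22, 0.04], [0, 0, 0]], [0, [-0.04, -0.21, 0.16], [0, 0, 0]], [0, [-0.03, -0.2, -0.02], [0, 0, 0]]]'

```text
clock: 37.62
eef_pos: [545.6, -141.5, 176.0]
tool_rot: [3.138, -0.004, 1.408]
force: [0.1, 1.2, 0.1]
width: 0.2
gripper_force: 0.5
```

```bash
python3 - <<'E'
from h import *
d=grab('scene'); save(d,'c1.png',(130,120,300,280),3); s=sensors.read_state(); print(s['eef_pos'],s['force'])
E
```

```text
[ 544.93847606 -143.71410261  175.41391738] [-0.01906465 -1.90114735  0.25793901]
```

View pics/c1.png

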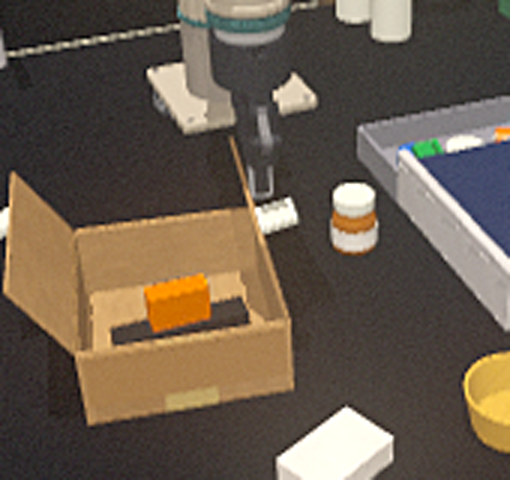

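Left flap is about upright (edge at crop (240,145)) with the finger outside it. Continuing over and down.

>>> send_rows --series '[[0, [-0.03, -0.19, -0.02], [0, 0, 0]], [0, [-0.03, -0.18, -0.05], [0, 0, 0]], [0, [-0.03, -0.17, -0.08], [0, 0, 0]], [0, [-0.03, -0.15, -0.11], [0, 0, 0]], [0, [-0.02, -0.13, -0.14], [0, 0, 0]], [0, [-0.02, -0.11, -0.16], [0, 0, 0]], [0, [0, 0, 0], [0, 0, 0]]]'

```text
clock: 38.55
eef_pos: [534.8, -196.9, 140.4]
tool_rot: [-3.142, -0.004, 1.407]
force: [0.8, -0.3, -0.5]
width: -0.2
gripper_force: 0.0
```

>>> send_rows --series '[[0, [0, -0.08, -0.18], [0, 0, 0]], [0, [0, -0.06, -0.18], [0, 0, 0]], [0, [0, -0.04, -0.12], [0, 0, 0]], [0, [0, 0, -0.06], [0, 0, 0]], [0, [0, 0, -0.04], [0, 0, 0]], [0, [0, 0, 0], [0, 0, 0]]]'

```text
clock: 39.3
eef_pos: [535.7, -206.9, 106.7]
tool_rot: [3.14, -0.004, 1.409]
force: [1.4, 1.0, 0.7]
width: 0.2
gripper_force: 0.0
```

```bash
cat > fl.py <<'E'
from h import *
c,s=np.cos(-.165),np.sin(-.165);R=np.array([[c,s],[-s,c]])
def fl():
    for n in('scene','top'):
        d=grab(n); P=pts(d); k=(P[...,:2]-[541,-235])@R.T; hsv=cv2.cvtColor(d['img'],cv2.COLOR_RGB2HSV).astype(int)
        m=(hsv[...,0]>5)&(hsv[...,0]<28)&(hsv[...,1]>50)
        for sd in(1,-1):
            o=[]
            for y in(85,65,45,25,10):
                g=m&(abs(k[...,1]*sd-y)<6)&(abs(k[...,0])<95)&(P[...,2]>78)&(P[...,2]<150)
                o.append((y,int(g.sum()),round(float(np.median(P[g][:,2])),1) if g.sum()>8 else None))
            print(n,sd,o)
    st=sensors.read_state(); print(st['clock'],st['eef_pos'].round(1),st['force'].round(1))
E
python3 -c "
from fl import *
fl()"
```

```text
scene 1 [(85, 146, 90.5), (65, 144, 90.2), (45, 120, 90.3), (25, 104, 90.5), (10, 128, 90.4)]
scene -1 [(85, 1, None), (65, 0, None), (45, 0, None), (25, 0, None), (10, 0, None)]
top 1 [(85, 209, 90.6), (65, 206, 90.8), (45, 194, 90.9), (25, 68, 90.6), (10, 38, 90.6)]
top -1 [(85, 0, None), (65, 0, None), (45, 0, None), (25, 0, None), (10, 0, None)]
39.4 [ 535.8 -206.9  106.9] [-0.7 -0.7 -0.4]
```

>>> send_rows --series '[[0, [0, 0, -0.03], [0, 0, 0]], [0, [0, 0, -0.02], [0, 0, 0]], [0, [0, 0, 0], [0, 0, 0]], [0, [0, 0, 0], [0, 0, 0]]]'

```text
clock: 39.9
eef_pos: [536.0, -207.0, 105.8]
tool_rot: [3.138, -0.004, 1.409]
force: [-3.2, 2.0, 15.5]
width: 0.4
gripper_force: 7.8
```

>>> send_rows --series '[[0, [0, 0, 0.5], [0, 0, 0]], [0, [0, 0, 0.8], [0, 0, 0]], [0, [0, 0, 0.8], [0, 0, 0]], [0, [-0.06, -0.6, 0.13], [0, 0, 0]], [0, [-0.06, -0.8, 0], [0, 0, 0]], [0, [-0.06, -0.8, 0], [0, 0, 0]], [0, [-0.06, -0.8, 0], [0, 0, 0]], [0, [0, -0.45, 0], [0, 0, 0]]]'

```text
clock: 40.9
eef_pos: [519.7, -417.5, 237.4]
tool_rot: [3.14, -0.003, 1.405]
force: [-1.3, -0.2, -0.4]
width: -0.2
gripper_force: 0.0
```

>>> send_rows --series '[[0, [0, 0, -0.4], [0, 0, 0]], [0, [0, 0, -0.6], [0, 0, 0]], [0, [0, 0, -0.32], [0, 0, 0]], [0, [0, 0, 0], [0, 0, 0]]]'

```text
clock: 41.4
eef_pos: [520.5, -413.3, 156.9]
tool_rot: [-3.141, -0.006, 1.409]
force: [0.4, -1.2, 0.2]
width: -0.2
gripper_force: 0.0
```

>>> send_rows --series '[[0, [0.04, 0.19, 0], [0, 0, 0]], [0, [0.04, 0.18, 0], [0, 0, 0]], [0, [0.03, 0.2, 0.1], [0, 0, 0]], [0, [0.04, 0.22, 0.07], [0, 0, 0]], [0, [0.04, 0.22, 0.04], [0, 0, 0]], [0, [0.04, 0.21, 0.14], [0, 0, 0]], [0, [0.03, 0.2, -0.02], [0, 0, 0]], [0, [0.03, 0.19, -0.03], [0, 0, 0]]]'

```text
clock: 42.4
eef_pos: [539.0, -316.6, 176.4]
tool_rot: [3.139, -0.004, 1.409]
force: [0.0, -0.4, -0.5]
width: 0.1
gripper_force: 0.4
```

>>> send_rows --series '[[0, [0.03, 0.18, -0.06], [0, 0, 0]], [0, [0.03, 0.17, -0.09], [0, 0, 0]], [0, [0.03, 0.15, -0.12], [0, 0, 0]], [0, [0.02, 0.13, -0.15], [0, 0, 0]], [0, [0.02, 0.11, -0.16], [0, 0, 0]], [0, [0, 0, 0], [0, 0, 0]]]'

```text
clock: 43.15
eef_pos: [546.0, -271.9, 140.3]
tool_rot: [-3.141, -0.005, 1.41]
force: [-0.3, 0.6, -0.2]
width: -0.2
gripper_force: 0.0
```

>>> send_rows --series '[[0, [0, 0.07, -0.18], [0, 0, 0]], [0, [0, 0.06, -0.18], [0, 0, 0]], [0, [0, 0.03, -0.12], [0, 0, 0]], [0, [0, 0, -0.07], [0, 0, 0]], [0, [0, 0, -0.04], [0, 0, 0]], [0, [0, 0, -0.02], [0, 0, 0]], [0, [0, 0, 0], [0, 0, 0]]]'

```text
clock: 44.02
eef_pos: [546.2, -263.2, 106.0]
tool_rot: [3.14, -0.004, 1.408]
force: [-3.1, 2.2, 8.6]
width: 0.1
gripper_force: 4.0
```

Pressed shut, so I retreat to a clear height and check.

>>> send_rows --series '[[0, [0, 0, -0.01], [0, 0, 0]], [0, [0, 0, 0], [0, 0, 0]], [0, [0, 0, 0.5], [0, 0, 0]], [0, [0, 0, 0.9], [0, 0, 0]], [0, [0, 0, 0.9], [0, 0, 0]], [0, [-0.5, -0.8, 0.3], [0, 0, 0]], [0, [-0.6, -0.8, 0], [0, 0, 0]], [0, [-0.6, -0.8, 0], [0, 0, 0]]]'

```text
clock: 45.02
eef_pos: [443.4, -409.0, 261.0]
tool_rot: [3.139, -0.003, 1.409]
force: [0.8, -0.9, -0.6]
width: -0.2
gripper_force: 0.0
```

>>> send_rows --series '[[0, [-0.5, -0.8, 0], [0, 0, 0]], [0, [-0.5, -0.8, 0], [0, 0, 0]], [0, [-0.3, -0.5, 0], [0, 0, 0]], [0, [0, 0, 0], [0, 0, 0]], [0, [0, 0, 0], [0, 0, 0]]]'

```text
clock: 45.65
eef_pos: [367.0, -532.6, 260.2]
tool_rot: [3.139, -0.005, 1.409]
force: [-0.2, 0.6, 1.3]
width: 0.1
gripper_force: 0.0
```

```bash
python3 - <<'E'
from fl import *
from two import two
from lit import lit
fl(); lit(); two('end.png',(120,110,400,290),(20,100,460,290))
E
```

```text
scene 1 [(85, 141, 90.2), (65, 144, 90.0), (45, 147, 90.3), (25, 143, 90.2), (10, 120, 90.3)]
scene -1 [(85, 159, 90.2), (65, 157, 90.2), (45, 155, 90.2), (25, 154, 90.3), (10, 132, 90.2)]
top 1 [(85, 206, 90.6), (65, 211, 90.6), (45, 208, 90.6), (25, 212, 90.7), (10, 172, 90.5)]
top -1 [(85, 212, 91.0), (65, 207, 90.3), (45, 215, 90.5), (25, 170, 90.1), (10, 208, 90.8)]
45.75 [ 367.8 -532.   260.4] [-0.2  0.3  0.8]
top blue 1029 x [-129.   38.] y [-124.  -26.] z 62.0
top blue 25 x [-132. -115.] y [-10.  21.] z 62.0
top blue 210 x [-239. -191.] y [-107.  -56.] z 20.0
top green 164 x [-199. -146.] y [-80. -50.] z 29.0
top red 155 x [-234. -178.] y [ 73. 107.] z 38.0
top orange 23 x [-201. -175.] y [22. 55.] z 23.0
top orange 37 x [-229. -203.] y [40. 74.] z 24.0
top white 142 x [-121.  125.] y [130. 133.] z 69.0
top white 13 x [126. 128.] y [-64. -30.] z 74.0
scene blue 29 x [-241. -135.] y [-117.  -69.] z 21.0
scene green 20 x [-197. -134.] y [-103.  -54.] z 35.0
scene red 27 x [-229. -191.] y [72. 84.] z 39.0
scene orange 19 x [-222. -137.] y [10. 69.] z 25.0
scene white 13 x [-123.  -66.] y [129. 133.] z 76.0
scene white 27 x [-1. 96.] y [129. 133.] z 76.0
45.85 [ 367.6 -532.3  260.5] [ 3.139 -0.005  1.411] [-0.8 -0.2 -0.3] -0.2
45.95 [ 367.2 -532.7  260.5] [ 3.139 -0.004  1.41 ] [-0.1 -0.1 -0.5] -0.0550836547424106
```

View pics/end.png

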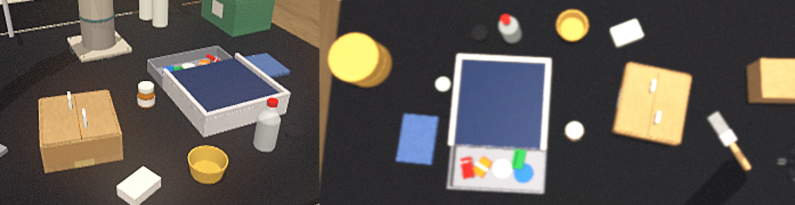

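Both flaps are flat at about 90 mm on both sides, the board is empty and all five pieces lie in the pan (right half, around (495,168)). The bystanders haven't moved. Handing in.

```bash
python3 -c "
from cell import ctrl
print(ctrl.finish_job())"
```

```text
the job is handed in; nothing more can be done
None
```

The job is handed in: all five litter pieces on the board (no yellow tag was there) were wiped into the catch pan, the scraper stands on its foot in the carton, and both flaps are shut, after about 46 s of robot time.

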